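# Lock an isolation platform for moving

### The job

This isolation platform is about to be moved. Pinch the two release tabs of its selector knob and turn it clockwise to the locked stop, so that the top plate comes down, then push one of the spring clips from the mat sideways onto the groove of each of the four locking studs until it snaps fully home. All the sample boxes on the platform's side tray go into the grey tote; leave the cap, carton and vial where they are.

Things in the scene. Friction and masses are not known exactly. Their poses are not given: they have to be found in the camera images.
- station: Vibration isolation platform, fixed to the bench: white frame 300 (x) x 260 (y) x 50 mm high; origin: centre of its underside; x away from the front (selector side), z up. Dark top plate over x -70..145, y -128..128, top 74 mm up when floating; round wafer chuck on it (radius 40 mm, at x 45, y 0, top 96 mm). Four locking studs at x -35 and 110, y -98 and 98; selector axis at x -112, y 0.
- stud1_groove (a point): Upright locking stud, front (-x), +y (tray) side, fixed to the frame: groove 16 mm in diameter under a head 26 mm in diameter, 13 mm high (top 106.5 mm above the bench). Point: on its axis, 87.2 mm above the bench, half-way up the 12.5 mm of groove open when locked. A clip may come from any side, most freely from the platform's front (-x).
- stud2_groove (a point): Upright locking stud, front (-x), -y side, fixed to the frame: groove 16 mm in diameter under a head 26 mm in diameter, 13 mm high (top 106.5 mm above the bench). Point: on its axis, 87.2 mm above the bench, half-way up the 12.5 mm of groove open when locked. Round each groove's foot is a bushing, 48 mm in diameter, of the top plate; floating, it hides 8 mm of it: no clip fits.
- stud3_groove (a point): Upright locking stud, back (+x), +y (tray) side, fixed to the frame: groove 16 mm in diameter under a head 26 mm in diameter, 13 mm high (top 106.5 mm above the bench). Point: on its axis, 87.2 mm above the bench, half-way up the 12.5 mm of groove open when locked. A clip may come from any side, most freely from the platform's front (-x).
- stud4_groove (a point): Upright locking stud, back (+x), -y side, fixed to the frame: groove 16 mm in diameter under a head 26 mm in diameter, 13 mm high (top 106.5 mm above the bench). Point: on its axis, 87.2 mm above the bench, half-way up the 12.5 mm of groove open when locked. Round each groove's foot is a bushing, 48 mm in diameter, of the top plate; floating, it hides 8 mm of it: no clip fits.
- dial (a joint): Selector knob about its upright axis, rad: 0 = float (start), grows clockwise seen from above to a stop at 1.047 = locked, where it stays. Lowers the top plate 8 mm in proportion. It cannot turn while its two tabs are out: pawls sit in notches at 0 and 1.047. Pinched in 3 mm or more each (6 mm at most, spring 3.5 to 7.7 N) it turns with 0.1 N m; let go at a notch they come out.
- dial_grip (a point): On the selector's axis, 82 mm above the bench, at the height to pinch; turns with the knob. Core 32 mm in diameter, top 96.5 mm up. Release tabs on its own +y and -y sides (y is the platform's y at float): flat faces 20 mm wide, 59 to 90 mm above the bench, 52 mm apart when out, 40 mm pinched. Fixed collar below them: 56 mm in diameter, up to 57 mm.
- mat: Thin grey-green mat, fixed on the bench, 240 (x) x 180 (y) x 3 mm; origin: centre of its underside. The spring clips lie on it at the start.
- clip1_grip (a point): Spring clip 1, loose, 60 g, lying flat: steel jaws 7 mm thick, open to its +x, and behind them a black upright grip fin 24 mm long (x), 12 mm thick (y), its top 40 mm above the clip's underside. Point: middle of the fin, 28 mm above the underside; z up. The jaws begin 16 mm ahead of the point, 26 mm wide (34 at the flared tips); whole clip 69 mm long.
- clip1_seat (a point): Where the stud's axis lies in clip 1 when home: 32 mm ahead (+x) of and 24.5 mm below its grip point, 3.5 mm above its underside. Two sprung arms narrow to 11 mm apart 7.5 mm ahead of this point, flare to 26 mm at the tips 25 mm ahead, and snap behind the 16 mm stud: a push along the clip's x of about 7 to 15 N; a pull of about 5 N takes it off.
- clip2_grip (a point): Spring clip 2, loose, 60 g, lying flat: steel jaws 7 mm thick, open to its +x, and behind them a black upright grip fin 24 mm long (x), 12 mm thick (y), its top 40 mm above the clip's underside. Point: middle of the fin, 28 mm above the underside; z up. The jaws begin 16 mm ahead of the point, 26 mm wide (34 at the flared tips); whole clip 69 mm long.
- clip2_seat (a point): Where the stud's axis lies in clip 2 when home: 32 mm ahead (+x) of and 24.5 mm below its grip point, 3.5 mm above its underside. Two sprung arms narrow to 11 mm apart 7.5 mm ahead of this point, flare to 26 mm at the tips 25 mm ahead, and snap behind the 16 mm stud: a push along the clip's x of about 7 to 15 N; a pull of about 5 N takes it off.
- clip3_grip (a point): Spring clip 3, loose, 60 g, lying flat: steel jaws 7 mm thick, open to its +x, and behind them a black upright grip fin 24 mm long (x), 12 mm thick (y), its top 40 mm above the clip's underside. Point: middle of the fin, 28 mm above the underside; z up. The jaws begin 16 mm ahead of the point, 26 mm wide (34 at the flared tips); whole clip 69 mm long.
- clip3_seat (a point): Where the stud's axis lies in clip 3 when home: 32 mm ahead (+x) of and 24.5 mm below its grip point, 3.5 mm above its underside. Two sprung arms narrow to 11 mm apart 7.5 mm ahead of this point, flare to 26 mm at the tips 25 mm ahead, and snap behind the 16 mm stud: a push along the clip's x of about 7 to 15 N; a pull of about 5 N takes it off.
- clip4_grip (a point): Spring clip 4, loose, 60 g, lying flat: steel jaws 7 mm thick, open to its +x, and behind them a black upright grip fin 24 mm long (x), 12 mm thick (y), its top 40 mm above the clip's underside. Point: middle of the fin, 28 mm above the underside; z up. The jaws begin 16 mm ahead of the point, 26 mm wide (34 at the flared tips); whole clip 69 mm long.
- clip4_seat (a point): Where the stud's axis lies in clip 4 when home: 32 mm ahead (+x) of and 24.5 mm below its grip point, 3.5 mm above its underside. Two sprung arms narrow to 11 mm apart 7.5 mm ahead of this point, flare to 26 mm at the tips 25 mm ahead, and snap behind the 16 mm stud: a push along the clip's x of about 7 to 15 N; a pull of about 5 N takes it off.
- box1_center (a point): Sample box 1, loose (may be absent): closed black plastic chip box with grey lid, 28 (x) x 46 (y) x 18 mm high, 40 g; the point is its centre. At the start it lies flat on the steel side tray joined to the platform's +y side: floor 50 mm above the bench, inside x -147..147, y 130..257 mm of the platform's frame, rim 8 mm high on the three outer edges.
- box2_center (a point): Sample box 2, loose (may be absent): closed black plastic chip box with grey lid, 28 (x) x 46 (y) x 18 mm high, 40 g; the point is its centre. At the start it lies flat on the steel side tray joined to the platform's +y side: floor 50 mm above the bench, inside x -147..147, y 130..257 mm of the platform's frame, rim 8 mm high on the three outer edges.
- box3_center (a point): Sample box 3, loose (may be absent): closed black plastic chip box with grey lid, 28 (x) x 46 (y) x 18 mm high, 40 g; the point is its centre. At the start it lies flat on the steel side tray joined to the platform's +y side: floor 50 mm above the bench, inside x -147..147, y 130..257 mm of the platform's frame, rim 8 mm high on the three outer edges.
- box4_center (a point): Sample box 4, loose (may be absent): closed black plastic chip box with grey lid, 28 (x) x 46 (y) x 18 mm high, 40 g; the point is its centre. At the start it lies flat on the steel side tray joined to the platform's +y side: floor 50 mm above the bench, inside x -147..147, y 130..257 mm of the platform's frame, rim 8 mm high on the three outer edges.
- tote: Open grey carrying tote, fixed on the bench: 240 (x) x 160 (y) x 60 mm high outside, walls and floor 4 mm thick; origin: centre of its underside.
- lens_cap: Bystander: round black lens cap, 60 mm in diameter, 14 mm high, loose on the bench; origin: centre of its underside.
- carton: Bystander: flat blue carton, 100 x 70 x 25 mm, loose on the bench; origin: centre of its underside.
- vial: Bystander: amber glass vial with a white cap, 32 mm in diameter, 70 mm high, loose on the bench; origin: centre of its underside.

How it is judged:
By the outcome, as a careful person would: the job done as asked, in the order asked, and still so for the second after the job is handed in, with the robot touching nothing.
Of box1, box2, box3, box4 only 2 to 4 are there at a start; the rules pass over those that are not, and their reading is None.
At some moment in a run one of box1, box2, box3, box4, clip1, clip2, clip3, clip4 may be knocked a few centimetres aside while the robot is not near it.
It also fails if it takes over 210 s, if anything falls off the work surface, if the arm or the gripper's body presses on something with over 40 N, if the wrist force passes 120 N, or if a joint passes its speed limit or range.

### The arm

A 6-joint arm with a two-finger parallel gripper is mounted at the origin on the work surface. World frame = base frame: x ahead of the robot, y to its left, z up, the work surface at z = 0. Lengths are in mm, angles in rad, forces in N, time in s.
With the tool pointing down it reaches from about 350 to 775 mm from the base axis. Payload 7.3 kg.
Tool frame: the origin (TCP) lies midway between the tips of the shut fingers; the grasp point (between the pads) lies 19 mm behind it; x points along the fingers, y is the direction in which the jaws open and shut, and the axes are right-handed (so a half turn about x gives the same grasp; the last joint's range is limited). The gripper opens to 92 mm and grips with 3 to 60 N. Pads are 19 mm wide; open, the fingers measure 130 mm over their backs; the gripper's body (75 mm by 190 mm) begins 47 mm behind the grasp point.
Start: joints at [-1.281, 0.342, 1.524, -0, 1.275, -0.146], TCP at [221.645, -475.939, 226.741] pointing down, gripper open.
Joint ranges: [-2.53, 2.53], [-0.77, 2.02], [0.04, 2.7], [-1, 4.14], [0.28, 2.66], [-3.11, 3.11]. Speed limits (rad/s): [2.57, 2.57, 3.14, 3.14, 3.14, 3.14].

### API

Orientations are given as [roll, pitch, yaw] about the fixed x, y, z axes, in that order (R = Rz(yaw) Ry(pitch) Rx(roll)).
In Python, from plant import get_obs, capture, close_job gives the robot as it stands. The module is installed in compiled form; this text tells all that it offers.
- The arm moves only by the tool send_rows, never from a script. Its argument "moves" is a list of rows, each a list of 4 numbers: the shift along the tool's x, y, z in mm, then the turn about the tool's x in degrees. In form: [[tx, ty, tz, yaw], ...]. A call has 1 to 8 rows; each row shifts and turns the commanded pose from where the row before left it, along the tool's axes as they then stand; what a row does not reach is not made up. A row lasts 1/8 s, in which the tool goes at most 62.5 mm and 10.7 degrees, less where a joint would pass 70% of its speed; a pose out of reach is approached as far as the arm can. A call with a gripper value outside its range is refused whole. "hand" is the opening, from 0 (shut) to 1 (fully open), set as the call begins (left out, the last holds). The fingers move at their own pace and stop on an object; the grip force is fixed at half the most. Time passes only in rows, so rows that do not move let the fingers close. It gives the time, the measured TCP pose, the force and the opening at its end, in the units of the state.
- get_obs(): the state, without advancing time (a new reading comes with each control period).
- capture(name): name is "side" or "top"; returns a dict with "image" (480x640x3 uint8, red, green, blue), "K" (3x3 intrinsics, pixels), "position" and "attitude" of the camera in the world. Camera axes: x right, y down, z forward; pixel columns grow to the right and rows downward; lengths in mm; the calibration is good to about 2 mm. A picture is of the moment at which its call begins. There is no depth.
- close_job(): hands the job in, once; it reports no verdict.
The state is a dict: "time": time; "joint_positions": joint angles; "dq": joint speeds; "tau": joint torques, N m; "tool_pos": TCP position; "tcp_rot": TCP orientation; "contact_force": force on the tool from outside, world axes, zero at the start; "moment": the same for the moment, N m; "grip_width": finger opening in mm.
Only numpy, scipy, OpenCV 4.12 (cv2) and the standard library are available. Lean on these libraries where they do the work, as an engineer would, in place of code of your own. Each camera call takes 0.05 s, during which the arm holds its last target. There are 200 camera calls.

## Working session

There is one attempt and no reset: what is moved stays moved. The work goes in short steps, Python scripts to look and compute and a tool call to move; the robot and the scene stay as the last step left them, time stands still between calls to the robot, and variables do not carry over. Pictures are saved under pics/ and viewed, about 12 in all and at most 16, crops included, and the job is handed in when it is done.

Besides the shell and the picture viewer there is one more tool, called after "Emit:" as name(argument=value, ...), one argument or row to a line, values as JSON. send_rows: Moves the arm, as the interface text tells. Its arguments: {"type":"object","properties":{"moves":{"type":"array","items":{"type":"array","items":{"type":"number"}}},"hand":{"type":"number"}},"required":["moves"]}

```bash
mkdir -p pics
python3 - <<'E'
from plant import get_obs, capture
import cv2,numpy as np
for n in("side","top"):
    c=capture(n); cv2.imwrite(f"pics/{n}0.png",c["image"][...,::-1]); print(n,c["K"],c["position"],c["attitude"])
print(get_obs())
E
```

```text
side [[481.6676279    0.         312.86660841]
 [  0.         481.6676279  240.79891221]
 [  0.           0.           1.        ]] [241.40926526 862.34742559 834.16020806] [-2.23179873 -0.00977916 -2.75563427]
top [[481.93667492   0.         315.78742968]
 [  0.         481.93667492 240.31099443]
 [  0.           0.           1.        ]] [ 361.88361647  -18.92233447 1178.91584296] [-2.9283775   0.00718283 -1.50459248]
{'time': 0.1, 'joint_positions': array([-1.28095973e+00,  3.42655391e-01,  1.52490524e+00,  3.37161039e-05,
        1.27540198e+00, -1.46007663e-01]), 'dq': array([ 0.00082684, -0.00126572, -0.00208075, -0.00173633,  0.00188821,
       -0.00145232]), 'tau': array([ 2.14618260e-03, -4.32002556e+01, -2.44694817e+01,  7.18892715e-02,
        5.26707165e-02, -5.53426821e-05]), 'tool_pos': array([ 221.56573623, -475.5639289 ,  226.11891817]), 'tcp_rot': array([-1.74033498,  1.56942599,  1.8370921 ]), 'contact_force': array([0.11244443, 0.75797469, 0.50388146]), 'moment': array([-0.0030624 , -0.00405138, -0.0033813 ]), 'grip_width': 92.10456177289}
```

View pics/top0.png

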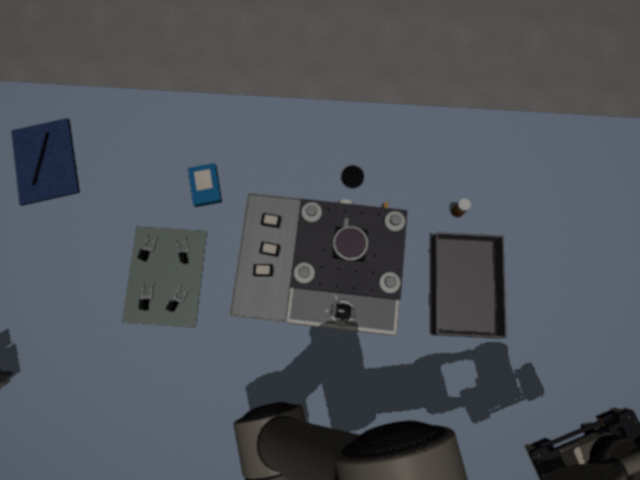

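View pics/side0.png

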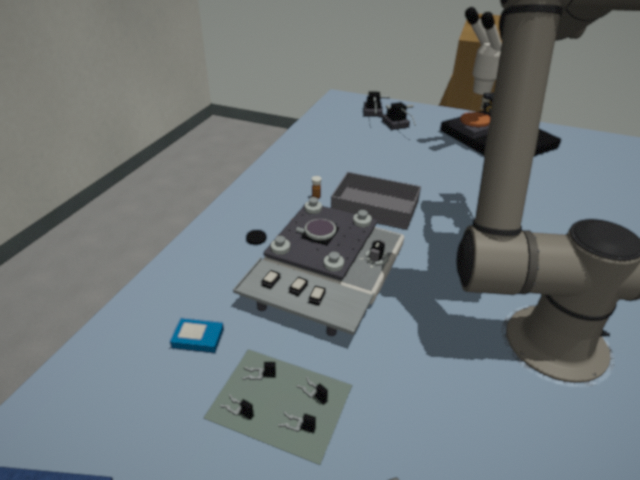

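```bash
cat > h.py <<'E'
import numpy as np,cv2
from scipy.spatial.transform import Rotation as Ro
from plant import get_obs,capture
def cam(n):
    c=capture(n); c["R"]=Ro.from_euler("xyz",c["attitude"]).as_matrix(); return c
def ray(c,u,v,z):
    d=c["R"]@np.linalg.solve(c["K"],[u,v,1.0]); p=np.array(c["position"]); return p+d*(z-p[2])/d[2]
def proj(c,P):
    q=c["K"]@(c["R"].T@(np.array(P,float)-c["position"])); return q[:2]/q[2]
def tool():
    o=get_obs(); R=Ro.from_euler("xyz",o["tcp_rot"]).as_matrix(); return o,R
def crop(c,x0,y0,x1,y1,s,name):
    cv2.imwrite(name,cv2.resize(c["image"][y0:y1,x0:x1,::-1],None,fx=s,fy=s,interpolation=cv2.INTER_CUBIC))
E
python3 - <<'E'
from h import *
t=cam("top"); s=cam("side")
for p in [(350,243),(165,277),(467,285),(270,220),(343,311)]: print(p,ray(t,*p,50).round())
o,R=tool(); print(o["tool_pos"],R.round(3), proj(t,o["tool_pos"]))
a=cv2.resize(t["image"][185:340,115:415,::-1],None,fx=2.6,fy=2.6,interpolation=cv2.INTER_CUBIC)
cv2.imwrite("pics/a.png",cv2.convertScaleAbs(a,alpha=1.6,beta=10))
b=cv2.resize(s["image"][195:450,200:420,::-1],None,fx=2.3,fy=2.3,interpolation=cv2.INTER_CUBIC)
cv2.imwrite("pics/b.png",b)
E
```

```text
(350, 243) [604. -77.  50.]
(165, 277) [494. 355.  50.]
(467, 285) [ 521. -356.   50.]
(270, 220) [648. 119.  50.]
(343, 311) [442. -69.  50.]
[ 221.55894069 -475.69383834  226.29840038] [[-0.     0.422 -0.907]
 [ 0.001 -0.907 -0.422]
 [-1.    -0.001 -0.   ]] [560.74687936 438.77437835]
```

View pics/a.png

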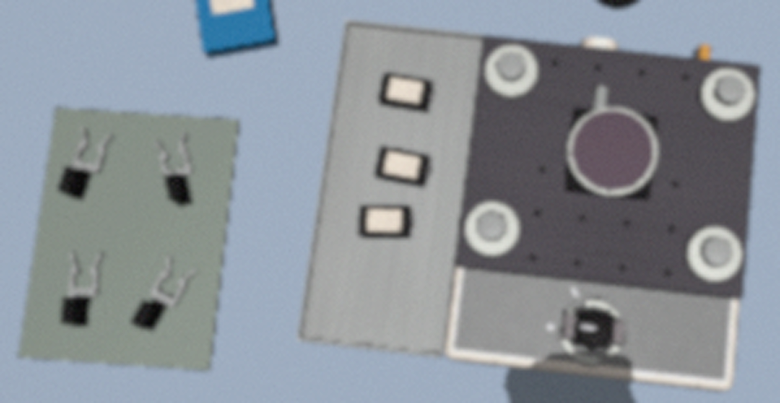

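View pics/b.png

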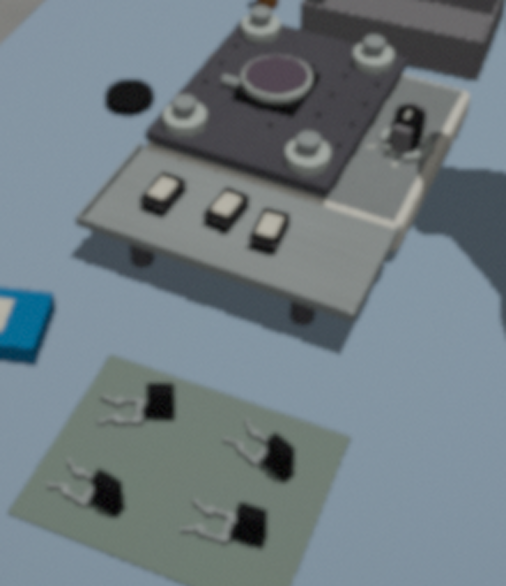

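```bash
cat > m.py <<'E'
from h import *
def tri(c1,p1,c2,p2):
    A=[];b=[]
    for c,p in((c1,p1),(c2,p2)):
        d=c["R"]@np.linalg.solve(c["K"],[*p,1.0]); d/=np.linalg.norm(d); M=np.eye(3)-np.outer(d,d); A.append(M); b.append(M@c["position"])
    x=np.linalg.solve(A[0]+A[1],b[0]+b[1]); return x
def blobs(mask,a0,a1,roi):
    m=np.zeros_like(mask); x0,y0,x1,y1=roi; m[y0:y1,x0:x1]=mask[y0:y1,x0:x1]
    n,l,st,ce=cv2.connectedComponentsWithStats(m,connectivity=4)
    return [(ce[i],st[i,4],l==i) for i in range(1,n) if a0<=st[i,4]<=a1]
def masks(c):
    im=c["image"].astype(int); return im.max(2),im
E
python3 - <<'E'
from m import *
t=cam("top"); s=cam("side")
for c,n,roi in((t,"t",(120,220,210,330)),(s,"s",(200,345,360,460))):
    v,im=masks(c)
    print(n,"dark:",[(b[0].round(1),b[1]) for b in blobs((v<70).astype(np.uint8),15,400,roi)])
for c,n,roi,th in((t,"t",(285,195,412,300),120),(s,"s",(262,195,382,275),120)):
    v,im=masks(c)
    print(n,"bright:",[(b[0].round(1),b[1],) for b in blobs((v>th).astype(np.uint8),30,900,roi)])
for c,n,roi in((t,"t",(240,200,295,285)),(s,"s",(255,265,335,310))):
    v,im=masks(c)
    w=(im[...,0]-im[...,2]>8)&(v>130)
    print(n,"lid:",[(b[0].round(1),b[1]) for b in blobs(w.astype(np.uint8),15,400,roi)])
    print(n,"dark:",[(b[0].round(1),b[1]) for b in blobs((v<70).astype(np.uint8),15,400,roi)])
v=t["image"]; print(v[222,271],v[222,262],v[245,350],v[212,303],v[260,245], v[205,312],v[250,150])
E
```

```text
t dark: [(array([143.3, 254.9]), np.int32(139)), (array([183.1, 257.4]), np.int32(120)), (array([143.7, 304.2]), np.int32(140)), (array([171.7, 305.5]), np.int32(124))]
s dark: [(array([269.2, 369.5]), np.int32(185)), (array([320.7, 394.1]), np.int32(204)), (array([246.1, 409.6]), np.int32(209)), (array([308.4, 423.3]), np.int32(228))]
t bright: [(array([345.7, 200.6]), np.int32(32)), (array([310.9, 215.6]), np.int32(63)), (array([392.8, 224.8]), np.int32(59)), (array([303.6, 275.3]), np.int32(103)), (array([388.1, 285.8]), np.int32(93))]
s bright: [(array([362.4, 219.3]), np.int32(92)), (array([378.4, 229.5]), np.int32(65)), (array([326.6, 234.4]), np.int32(42)), (array([364.3, 265.5]), np.int32(422)), (array([333.8, 260.3]), np.int32(180))]
t lid: [(array([270.3, 219.2]), np.int32(56)), (array([269. , 247.9]), np.int32(60)), (array([262.2, 269.5]), np.int32(62))]
t dark: [(array([271. , 221.5]), np.int32(125)), (array([269.9, 249.8]), np.int32(122)), (array([292.7, 271.5]), np.int32(81)), (array([263.3, 270.9]), np.int32(127))]
s lid: [(array([270.2, 276. ]), np.int32(74)), (array([297.8, 283. ]), np.int32(77)), (array([316.8, 292.2]), np.int32(83))]
s dark: [(array([316.4, 270.4]), np.int32(201)), (array([270. , 282.4]), np.int32(102)), (array([296.9, 289.8]), np.int32(95)), (array([315.5, 299.9]), np.int32(82)), (array([260.8, 305.5]), np.int32(81))]
[133 125 117] [26 26 23] [56 46 54] [121 122 118] [97 97 96] [102 103 100] [83 85 83]
```

```bash
cat > st.py <<'E'
from m import *
t=cam("top"); s=cam("side")
def dark(th):
    out=[]
    for c,roi in((t,(120,220,210,330)),(s,(200,345,360,460))):
        v,im=masks(c); out.append([b for b in blobs((v<th).astype(np.uint8),15,400,roi)])
    return out
A,B=dark(52)
for a in A:
    r=[(np.linalg.norm(proj(s,ray(t,*a[0],22))-b[0]),i) for i,b in enumerate(B)]; e,i=min(r)
    x=tri(t,a[0],s,B[i][0])
    # minAreaRect dir + jaws
    print("clip px",a[0].round(1),a[1],B[i][1],"tri",x.round(1),"err px",round(e,1))
# bushings
cc={}
for c,roi,n in((t,(285,195,412,300),"t"),(s,(262,195,382,275),"s")):
    v,im=masks(c); L=[]
    for b in blobs((v>84).astype(np.uint8),150,900,roi):
        m=b[2].astype(np.uint8); k,_=cv2.findContours(m,0,1); k=max(k,key=cv2.contourArea); e=cv2.fitEllipse(cv2.convexHull(k))
        L.append((e,b[1])); print(n,np.round(e[0],1),np.round(e[1],1),b[1])
E
python3 st.py
```

```text
clip px [143.3 254.8] 108 181 tri [547.2 423.7  24.3] err px 1.2
clip px [183.3 257.4] 90 156 tri [547.4 325.2  24.9] err px 1.2
clip px [143.8 304.1] 108 188 tri [428.1 405.5  24.7] err px 1.4
clip px [171.8 305.7] 98 169 tri [429.1 338.3  24.3] err px 1.0
t [311.2 211.6] [19.4 19.8] 305
t [394.6 220.7] [19.5 19.8] 297
t [303.7 272.4] [20.3 20.8] 340
t [389.5 282.1] [20.5 20.9] 334
s [465.5 210.6] [ 16.  254.9] 340
s [362.1 217.8] [16.9 19. ] 241
s [316.9 228. ] [20.6 41.1] 348
s [312.2 449. ] [ 51.8 471.7] 818
s [333.7 260.6] [19.7 21.6] 327
```

```bash
cat >> st.py <<'E'
T=[(311.2,211.6),(394.6,220.7),(303.7,272.4),(389.5,282.1)]
M=np.array([(110,98),(110,-98),(-35,98),(-35,-98)],float)
W=np.array([ray(t,*p,88)[:2] for p in T]); m0=M.mean(0);w0=W.mean(0)
U,_,Vt=np.linalg.svd((M-m0).T@(W-w0)); Rr=(U@Vt).T; o=w0-Rr@m0
print("station yaw",np.degrees(np.arctan2(Rr[1,0],Rr[0,0])),"origin",o,"res",(W-(M@Rr.T+o)).round(1).tolist())
for q,p in(((362.1,217.8),(-35,-98)),((333.7,260.6),(-35,98))): print("side",proj(s,[*(Rr@p+o),89]),q, ray(s,*q,89)[:2]-(Rr@p+o))
for nm,p in (("dial",(-112,0)),("s1",(-35,98)),("s2",(-35,-98)),("s3",(110,98)),("s4",(110,-98))): print(nm,(Rr@p+o).round(1), proj(t,[*(Rr@p+o),96.5]).round(1))
v,im=masks(t)
g=(im[...,1]-im[...,0]); 
for a in A:
    f=ray(t,*a[0],24)[:2]; yy,xx=np.mgrid[225:330,122:210]; yy,xx=yy.ravel(),xx.ravel()
    P=np.array([ray(t,x,y,6.5)[:2] for x,y in zip(xx,yy)]); d=P-f; r=np.hypot(*d.T)
    base=np.median(v[235:320,130:200]); sel=(v[yy,xx]>base+8)&(r>18)&(r<62)&(d[:,0]>-5)
    w=(v[yy,xx]-base)[sel]; c=(d[sel]*w[:,None]).sum(0)/w.sum()
    print(f.round(1),"yaw",np.degrees(np.arctan2(c[1],c[0])).round(1),"n",sel.sum(),np.hypot(*c).round(1))
# boxes (lid top z=68)
for roi in [(240,200,295,285)]:
    w=(im[...,0]-im[...,2]>8)&(v>100)
    for b in blobs(w.astype(np.uint8),15,400,roi):
        k,_=cv2.findContours(b[2].astype(np.uint8),0,1); print("box lid",ray(t,*b[0],68).round(1),cv2.minAreaRect(k[0]))
    for b in blobs((v<52).astype(np.uint8),60,400,roi):
        k,_=cv2.findContours(b[2].astype(np.uint8),0,1); print("box dark",ray(t,*(np.array(cv2.minAreaRect(k[0])[0])),62).round(1),cv2.minAreaRect(k[0]))
tp=[(431,234),(503,236),(505,336),(431,334)]
print("tote",[ray(t,*p,60)[:2].round() for p in tp])
E
python3 st.py|tail -22
```

```text
s [316.8 228. ] [20.5 41. ] 343
s [315.1 439.1] [ 50.8 451. ] 826
s [333.7 260.7] [20.  21.2] 324
station yaw -2.7881449386364037 origin [550.59556451 -72.6653938 ] res [[-0.1, -0.0], [-0.0, -0.0], [0.0, 0.2], [0.1, -0.1]]
side [361.7830214  218.62131072] (362.1, 217.8) [ 0.37005927 -3.9953939 ]
side [333.24899404 261.29000034] (333.7, 260.6) [-0.11458778 -2.81614583]
dial [438.7 -67.2] [343.2 310.9]
s1 [520.4  26.9] [303.7 271.9]
s2 [ 510.9 -168.8] [390.  281.7]
s3 [665.2  19.9] [311.1 210.6]
s4 [ 655.7 -175.9] [395.1 219.8]
[547.7 423.8] yaw 70.0 n 170 50.1
[547.3 325.4] yaw -74.7 n 94 53.0
[428.7 405.9] yaw 78.5 n 48 51.1
[429.4 338.5] yaw -73.4 n 30 40.9
box lid [645.7 116.8  68. ] ((270.1100158691406, 219.22999572753906), (12.162237167358398, 7.778174877166748), 8.130102157592773)
box lid [575.9 113.5  68. ] ((269.0, 248.0), (8.0, 12.0), 90.0)
box lid [524.  125.2  68. ] ((262.0, 269.0), (12.0, 8.0), 0.0)
box dark [644.7 116.5  62. ] ((270.5405578613281, 220.25677490234375), (18.9058837890625, 11.179130554199219), 9.462322235107422)
box dark [574.9 112.6  62. ] ((269.61322021484375, 248.89622497558594), (19.22743797302246, 11.118741989135742), 10.619654655456543)
box dark [523.6 124.9  62. ] ((262.5, 270.0), (10.0, 19.0), 90.0)
tote [array([ 636., -267.]), array([ 642., -438.]), array([ 409., -438.]), array([ 402., -271.])]
```

```bash
cat > cl.py <<'E'
from m import *
t=cam("top"); v,im=masks(t); sat=im.max(2)-im.min(2)
print(im[270,190],im[243,146],im[262:290:7,165].tolist())
for f in [(547.3,423.8),(547.4,325.3),(428.3,405.7),(429.2,338.4)]:
    f=np.array(f); u,vv=proj(t,[*f,6.5]); x0,y0=int(u)-32,int(vv)-32
    yy,xx=np.mgrid[y0:y0+64,x0:x0+64]; yy,xx=yy.ravel(),xx.ravel()
    P=np.array([ray(t,x,y,6.5)[:2] for x,y in zip(xx,yy)]); d=P-f; r=np.hypot(*d.T); an=np.degrees(np.arctan2(d[:,1],d[:,0]))
    gm=(im[yy,xx,1]-im[yy,xx,2]); sc=2-gm  # mat is greenish: g>b
    sel=(r>22)&(r<56)&(abs(an)<60)
    base=np.median(v[yy,xx][sel]); w=np.clip(v[yy,xx]-base-6,0,None)*sel
    # second-moment axis & centroid
    c=(d*w[:,None]).sum(0)/w.sum(); print(f,"yaw",np.degrees(np.arctan2(c[1],c[0])).round(1),"r",np.hypot(*c).round(1),(w>0).sum(),base)
    w2=w*(r>38); q=np.average(an,weights=w2); print("   far yaw",q.round(1),"near",np.average(an,weights=w*(r<38)).round(1))
E
python3 cl.py
```

```text
[79 85 80] [63 64 63] [[77, 83, 78], [77, 83, 77], [78, 84, 78], [79, 84, 79]]
[547.3 423.8] yaw 51.5 r 49.8 39 83.0
   far yaw 51.4 near -8.5
[547.4 325.3] yaw -34.5 r 37.1 12 84.0
   far yaw -32.1 near 4.8
[428.3 405.7] yaw 13.0 r 26.7 13 84.0
   far yaw -4.8 near 21.5
[429.2 338.4] yaw -7.2 r 28.0 9 85.0
   far yaw -18.3 near 2.0
```

```bash
sed -i 's/    base=np.median.*/    ge=cv2.GaussianBlur((im[...,1]-(im[...,0]+im[...,2])\/2).astype(np.float32),(0,0),0.6)[yy,xx]; blue=(im[yy,xx,2]>im[yy,xx,1]+2); base=np.median(ge[sel]); sel\&=~blue\&(v[yy,xx]>55); w=np.clip(base-1.2-ge,0,None)*sel/' cl.py
cat >> cl.py <<'E'
z=im[225:330,120:212].astype(float); z=z[...,1]-(z[...,0]+z[...,2])/2
vis=np.clip(128+z*18,0,255).astype(np.uint8); cv2.imwrite("pics/c.png",cv2.resize(np.hstack([vis,np.clip(v[225:330,120:212]*1.8,0,255).astype(np.uint8)]),None,fx=4.2,fy=4.2,interpolation=cv2.INTER_CUBIC))
E
python3 cl.py
```

```text
[80 85 79] [62 63 62] [[78, 84, 78], [78, 84, 78], [77, 83, 77], [80, 85, 79]]
[547.3 423.8] yaw -2.6 r 33.4 115 5.1752205
   far yaw -0.4 near -5.3
[547.4 325.3] yaw 20.2 r 33.8 120 5.309308
   far yaw 17.0 near 23.6
[428.3 405.7] yaw 6.4 r 34.6 119 5.3500347
   far yaw 6.4 near 6.5
[429.2 338.4] yaw -20.4 r 33.0 122 5.4050326
   far yaw -20.5 near -20.3
```

View pics/c.png

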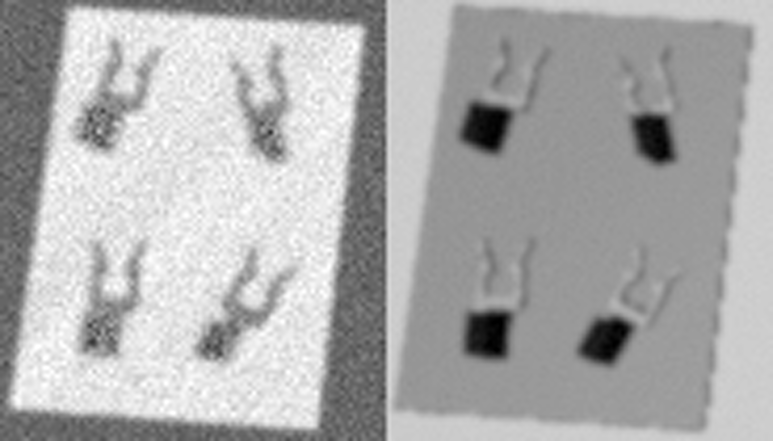

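Run:
```python
from m import *
t=cam("top")
for f,a,b in [((547.3,423.8),(504,42),(546,50)),((547.4,325.3),(622,65),(664,50)),((428.3,405.7),(484,243),(532,243)),((429.2,338.4),(638,250),(678,270))]:
    P=[ray(t,120+(x-387+2)/4.2-.5,225+(y+2)/4.2-.5,6.5)[:2] for x,y in(a,b)]
    d=(P[0]+P[1])/2-f; e=P[0]-P[1]
    print(f,"yaw",np.degrees(np.arctan2(d[1],d[0])).round(1),np.hypot(*d).round(1),"perp",np.degrees(np.arctan2(-e[0],e[1])).round(1),np.hypot(*e).round(1))
```

```text
(547.3, 423.8) yaw -11.0 53.2 perp -7.2 25.9
(547.4, 325.3) yaw 19.1 52.5 perp 24.2 26.1
(428.3, 405.7) yaw 1.7 53.6 perp 3.7 28.1
(429.2, 338.4) yaw -22.1 52.4 perp -22.2 26.7
```

```bash
cat > go.py <<'E'
# usage: go.py x y z ang : turn needed, then shift in tool axes after the turn
import sys; from h import *
x,y,z,a=map(float,sys.argv[1:5]); o,R=tool(); cur=np.degrees(np.arctan2(R[1,1],R[0,1]))
tn=(cur-a+180)%360-180; r=np.radians(a); d=np.array([x,y,z])-o["tool_pos"]
print("t",round(o["time"],2),"pos",o["tool_pos"].round(1),"ang",round(cur,1),"w",round(o["grip_width"],1),"F",o["contact_force"].round(1),"q",o["joint_positions"].round(2))
print("turn",round(tn,1),"then tx,ty,tz",round(-d[2],1),round(d[0]*np.cos(r)+d[1]*np.sin(r),1),round(d[0]*np.sin(r)-d[1]*np.cos(r),1))
E
sleep 0
```

```text
(no output)
```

Emit:
send_rows(
  moves=[
    [0,-23.2,-30.8,0],
    [0,-23.2,-30.8,0],
    [0,-23.2,-30.8,0],
    [0,-23.2,-30.8,0],
    [0,-23.2,-30.8,0],
    [0,-23.2,-30.8,0],
    [0,-23.2,-30.8,0],
    [0,-23.2,-30.8,0],
  ],
  hand=1,
)

```text
time: 1.65
tool_pos: [367.2, -202.6, 226.9]
tcp_rot: [1.969, 1.57, -0.737]
contact_force: [0.4, 0.2, -1.2]
grip_width: 92.0
```

Emit:
send_rows(
  moves=[
    [0,-23.2,-30.8,0],
    [0,-23.2,-30.8,0],
    [0,-23.2,-30.8,0],
    [0,-23.2,-30.8,0],
    [0,0,0,-10],
    [0,0,0,-10],
    [0,0,0,-10],
    [0,0,0,-10],
  ],
)

```text
time: 2.65
tool_pos: [439.2, -67.5, 226.8]
tcp_rot: [1.275, 1.571, -0.727]
contact_force: [0.3, -0.6, 1.0]
grip_width: 92.2
```

Emit:
send_rows(
  moves=[
    [0,0,0,-10],
    [0,0,0,-10],
    [0,0,0,-10],
    [0,0,0,-10],
    [0,0,0,-10],
    [0,0,0,-10],
    [0,0,0,-10],
    [0,0,0,-10],
  ],
)

```text
time: 3.65
tool_pos: [439.2, -67.5, 226.8]
tcp_rot: [0.101, 1.57, -0.505]
contact_force: [0.3, 0.5, 0.1]
grip_width: 91.7
```

Emit:
send_rows(
  moves=[
    [0,0,0,-10],
    [0,0,0,-10],
    [0,0,0,-10],
    [0,0,0,-2.2],
    [0,0,0,0],
    [0,0,0,0],
  ],
)

```text
time: 4.4
tool_pos: [439.2, -67.5, 226.8]
tcp_rot: [-0.543, 1.571, -0.593]
contact_force: [0.2, -0.8, -0.2]
grip_width: 91.7
```

```bash
python3 go.py 438.7 -67.2 130 87.2
```

```text
t 4.4 pos [439.2 -67.5 226.8] ang 87.1 w 91.7 F [ 0.2 -0.8 -0.2] q [-0.33  0.19  1.73 -0.    1.22 -1.85]
turn -0.1 then tx,ty,tz 96.8 0.3 -0.5
```

Emit:
send_rows(
  moves=[
    [40,0,0,0],
    [40,0,0,0],
    [30,0.3,-0.5,0],
    [20,0,0,0],
    [15,0,0,0],
    [11.8,0,0,0],
    [0,0,0,0],
  ],
)

```text
time: 5.28
tool_pos: [438.3, -67.1, 69.4]
tcp_rot: [2.916, 1.569, 2.866]
contact_force: [-0.0, 0.8, 0.1]
grip_width: 91.6
```

Emit:
send_rows(
  moves=[
    [0,0,0,0],
    [0,0,0,0],
    [0,0,0,0],
    [0,0,0,0],
    [0,0,0,0],
    [0,0,0,0],
    [0,0,0,0],
    [0,0,0,0],
  ],
  hand=0.44,
)

```text
time: 6.28
tool_pos: [438.8, -68.1, 70.2]
tcp_rot: [-1.293, 1.569, -1.342]
contact_force: [-2.2, -6.2, 4.2]
grip_width: 40.5
```

```bash
python3 go.py 438.7 -67.2 70 87.2
```

```text
t 6.28 pos [438.8 -68.1  70.2] ang 87.2 w 40.5 F [-2.2 -6.2  4.2] q [-0.33  0.41  1.94 -0.    0.79 -1.85]
turn -0.0 then tx,ty,tz 0.2 0.9 -0.2
```

Emit:
send_rows(
  moves=[
    [0,-0.7,0,5],
    [0,0,0,8],
    [0,0,0,8],
    [0,0,0,8],
    [0,0,0,8],
    [0,0,0,8],
    [0,0,0,8],
    [0,0,0,5],
  ],
)

```text
time: 7.28
tool_pos: [439.2, -67.9, 70.2]
tcp_rot: [0.876, 1.57, -0.189]
contact_force: [1.1, -0.4, 3.3]
grip_width: 40.6
```

Emit:
send_rows(
  moves=[
    [0,0,0,2.5],
    [0,0,0,1],
    [0,0,0,0],
    [0,0,0,0],
  ],
)

```text
time: 7.78
tool_pos: [439.0, -67.9, 70.1]
tcp_rot: [0.946, 1.57, -0.176]
contact_force: [-0.1, 0.8, 4.8]
grip_width: 40.2
```

```bash
python3 go.py 438.7 -67.2 70 27.2; python3 -c "
from plant import *;print(get_obs()['moment'])"
```

```text
t 7.78 pos [439.  -67.9  70.1] ang 25.7 w 40.2 F [-0.1  0.8  4.8] q [-0.33  0.41  1.94  0.    0.79 -0.78]
turn -1.5 then tx,ty,tz 0.1 0.1 -0.7
[ 0.24159076 -0.25779219  0.3225136 ]
```

Emit:
send_rows(
  moves=[
    [0,0,0,-1],
    [0,0,0,0],
    [0,0,0,0],
    [0,0,0,0],
  ],
  hand=0.7,
)

```text
time: 8.28
tool_pos: [438.2, -67.8, 69.6]
tcp_rot: [-2.276, 1.57, 2.902]
contact_force: [0.5, -0.0, 0.3]
grip_width: 63.9
```

Emit:
send_rows(
  moves=[
    [-20,0,0,0],
    [-40,0,0,0],
    [-40,0,0,0],
    [-40,0,0,0],
    [0,0,0,0],
  ],
)

```text
time: 8.9
tool_pos: [440.0, -68.4, 212.4]
tcp_rot: [0.763, 1.565, -0.343]
contact_force: [0.0, 0.1, -0.3]
grip_width: 64.2
```

```bash
python3 go.py 428.3 405.7 100 94
cat > look.py <<'E'
import sys; from h import *
n=sys.argv[1]; x0,y0,x1,y1=map(int,sys.argv[2:6]); c=cam(n); s=min(780/(x1-x0),580/(y1-y0)); crop(c,x0,y0,x1,y1,s,sys.argv[6])
E
python3 look.py side 230 190 440 340 pics/d.png
```

```text
t 8.9 pos [440.  -68.4 212.4] ang 26.7 w 64.2 F [ 0.   0.1 -0.3] q [-0.33  0.21  1.76 -0.    1.17 -0.79]
turn -67.3 then tx,ty,tz 112.4 473.8 21.4
```

View pics/d.png

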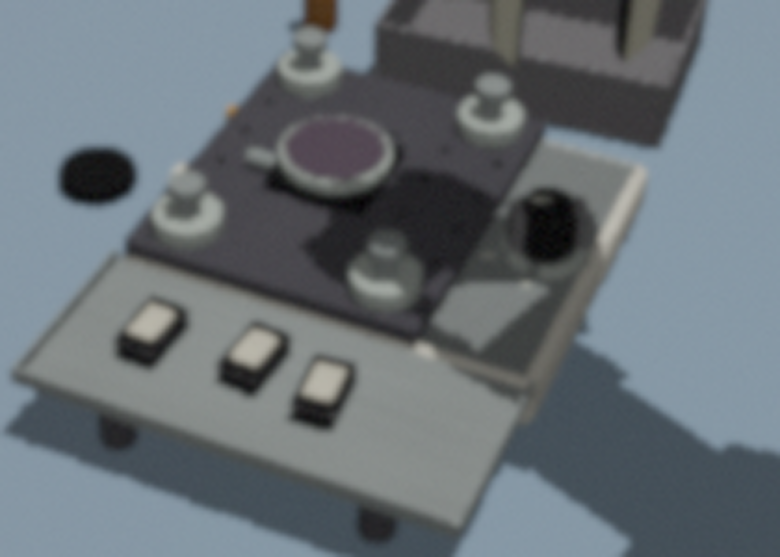

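Emit:
send_rows(
  moves=[
    [0,0,0,-9.6],
    [0,0,0,-9.6],
    [0,0,0,-9.6],
    [0,0,0,-9.6],
    [0,0,0,-9.6],
    [0,0,0,-9.6],
    [0,0,0,-9.7],
  ],
  hand=0.45,
)

```text
time: 9.82
tool_pos: [437.7, -67.6, 208.2]
tcp_rot: [2.765, 1.567, 2.84]
contact_force: [-0.2, -0.1, -0.3]
grip_width: 41.4
```

Emit:
send_rows(
  moves=[
    [0,47.4,2.1,0],
    [0,47.4,2.1,0],
    [0,47.4,2.1,0],
    [0,47.4,2.1,0],
    [0,47.4,2.1,0],
    [0,47.4,2.1,0],
    [0,47.4,2.1,0],
    [0,47.4,2.1,0],
  ],
)

```text
time: 10.82
tool_pos: [428.2, 312.7, 207.9]
tcp_rot: [-2.66, 1.567, -2.591]
contact_force: [0.5, -0.4, -0.1]
grip_width: 41.3
```

Emit:
send_rows(
  moves=[
    [0,47.4,2.3,0],
    [0,47.4,2.3,0],
    [50,0,0,0],
    [45,0,0,0],
    [0,0,0,0],
    [0,0,0,0],
  ],
)

```text
time: 11.58
tool_pos: [427.7, 406.6, 115.6]
tcp_rot: [0.421, 1.57, 0.49]
contact_force: [0.2, -0.1, 0.6]
grip_width: 41.3
```

```bash
python3 go.py 428.3 405.7 13 94;python3 look.py side 200 340 380 475 pics/e.png
```

```text
t 11.57 pos [427.7 406.6 115.6] ang 94.0 w 41.3 F [ 0.2 -0.1  0.6] q [ 0.63  0.56  1.49 -0.    1.09 -1.01]
turn -0.0 then tx,ty,tz 102.6 -0.9 0.5
```

View pics/e.png

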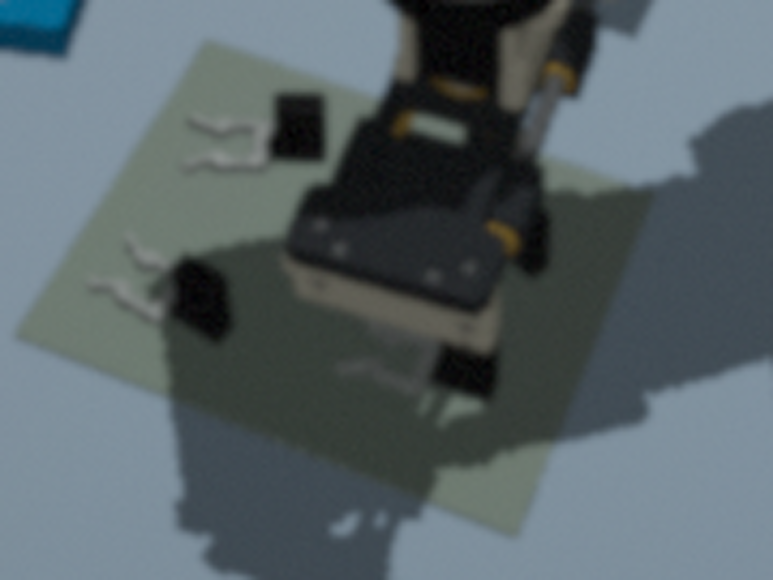

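Emit:
send_rows(
  moves=[
    [30,-0.9,0.5,0],
    [30,0,0,0],
    [22,0,0,0],
    [12,0,0,0],
    [8.5,0,0,0],
    [0,0,0,0],
  ],
)

```text
time: 12.38
tool_pos: [428.0, 405.7, 12.8]
tcp_rot: [0.358, 1.57, 0.427]
contact_force: [-0.4, 0.2, -0.8]
grip_width: 41.6
```

Emit:
send_rows(
  moves=[
    [0,0,0,0],
    [0,0,0,0],
    [0,0,0,0],
    [0,0,0,0],
    [0,0,0,0],
  ],
  hand=0,
)

```text
time: 13.0
tool_pos: [427.9, 405.6, 12.6]
tcp_rot: [0.315, 1.57, 0.384]
contact_force: [-0.5, -0.7, 2.8]
grip_width: 12.0
```

```bash
python3 go.py 428.3 405.7 13 94; python3 look.py side 200 340 380 475 pics/f.png
```

```text
t 13.0 pos [427.9 405.6  12.6] ang 94.0 w 12.0 F [-0.5 -0.7  2.8] q [ 0.63  0.7   1.58 -0.    0.87 -1.01]
turn -0.0 then tx,ty,tz -0.4 0.0 0.4
```

Emit:
send_rows(
  moves=[
    [-20,0,0,0],
    [-45,0,0,0],
    [-45,0,0,0],
    [-45,0,0,0],
    [-32.4,0,0,6.8],
    [0,-37.4,17.4,0],
    [0,-37.4,17.4,0],
    [0,-37.4,17.4,0],
  ],
)

```text
time: 14.05
tool_pos: [474.5, 289.8, 199.6]
tcp_rot: [-2.302, 1.57, -2.351]
contact_force: [0.6, -0.1, -0.9]
grip_width: 11.9
```

Emit:
send_rows(
  moves=[
    [0,-37.4,17.4,0],
    [0,-37.4,17.4,0],
    [0,-37.4,17.4,0],
    [0,-37.4,17.4,0],
    [0,-37.4,17.4,0],
    [0,-37.4,17.4,0],
    [0,-37.4,17.4,0],
    [0,0,0,0],
  ],
)

```text
time: 15.05
tool_pos: [583.7, 20.8, 199.2]
tcp_rot: [-2.198, 1.57, -2.251]
contact_force: [-0.1, 0.8, -0.2]
grip_width: 12.0
```

Emit:
send_rows(
  moves=[
    [40,0,0,0],
    [30,0,0,0],
    [10,0,0,0],
    [0,0,0,0],
  ],
)

```text
time: 15.55
tool_pos: [582.9, 24.0, 119.7]
tcp_rot: [3.069, 1.57, 3.02]
contact_force: [0.1, 0.3, -1.1]
grip_width: 12.3
```

```bash
python3 go.py 583.3 23.2 93.3 87.2; python3 look.py top 280 190 420 320 pics/g.png
```

```text
t 15.55 pos [582.9  24.  119.7] ang 87.2 w 12.3 F [ 0.1  0.3 -1.1] q [-0.09  0.55  1.5   0.    1.09 -1.61]
turn 0.0 then tx,ty,tz 26.4 -0.8 0.5
```

View pics/g.png

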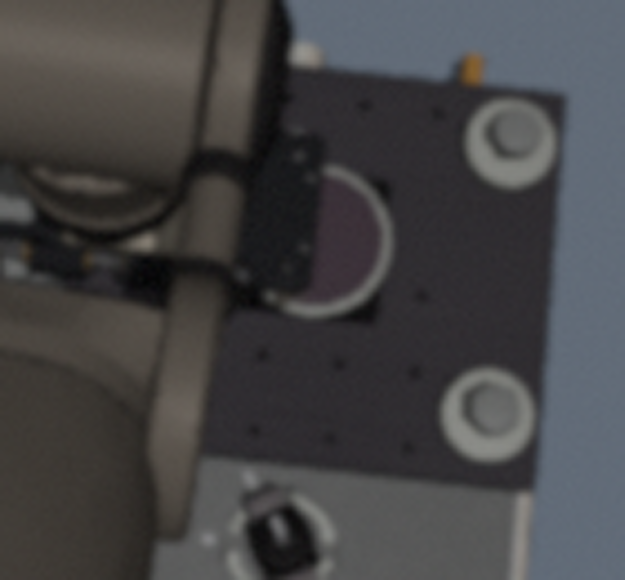

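Emit:
send_rows(
  moves=[
    [16,-0.8,0.5,0],
    [10.4,0,0,0],
    [0,0,0,0],
    [0,0,10,0],
    [0,0,10,0],
    [0,0,10,0],
    [0,0,0,0],
  ],
)

```text
time: 16.48
tool_pos: [614.4, 21.0, 93.4]
tcp_rot: [-0.145, 1.57, -0.195]
contact_force: [0.0, 0.6, -0.6]
grip_width: 11.7
```

Emit:
send_rows(
  moves=[
    [0,0,4,0],
    [0,0,4,0],
    [0,0,0,0],
  ],
)

```text
time: 16.85
tool_pos: [619.8, 20.9, 92.8]
tcp_rot: [-3.14, 1.566, 3.094]
contact_force: [-4.8, 0.2, -0.3]
grip_width: 11.9
```

Emit:
send_rows(
  moves=[
    [0,0,4,0],
    [0,0,4,0],
    [0,0,0,0],
  ],
)

```text
time: 17.23
tool_pos: [623.8, 20.9, 91.5]
tcp_rot: [3.134, 1.556, 3.085]
contact_force: [-14.6, -0.2, 0.4]
grip_width: 11.6
```

Emit:
send_rows(
  moves=[
    [0,0,4,0],
    [0,0,0,0],
  ],
)

```text
time: 17.48
tool_pos: [633.2, 20.2, 93.0]
tcp_rot: [-3.114, 1.57, 3.119]
contact_force: [-0.2, -0.1, -1.6]
grip_width: 11.9
```

```bash
python3 go.py 633.2 20.8 93.3 87.2;python3 look.py side 290 190 400 290 pics/h.png
```

```text
t 17.48 pos [633.2  20.2  93. ] ang 87.2 w 11.9 F [-0.2 -0.1 -1.6] q [-0.09  0.66  1.37 -0.    1.11 -1.61]
turn -0.0 then tx,ty,tz -0.3 0.6 -0.1
```

View pics/h.png

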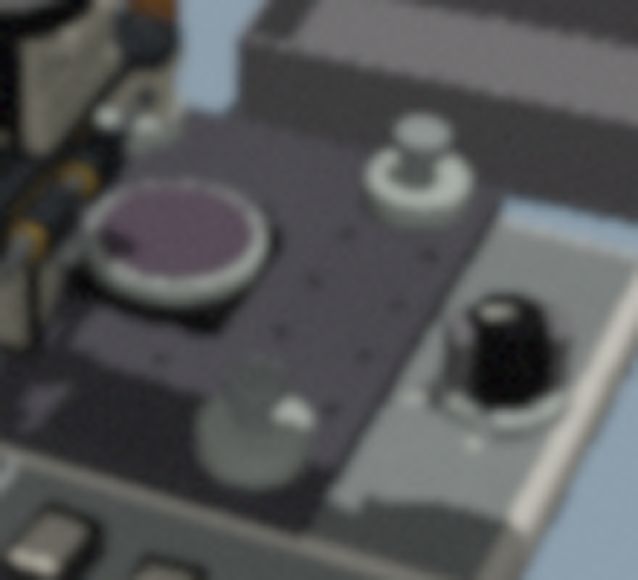

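Emit:
send_rows(
  moves=[
    [0,0,2,0],
    [0,0,0,0],
  ],
)

```text
time: 17.77
tool_pos: [634.8, 20.1, 93.6]
tcp_rot: [-3.084, 1.569, -3.134]
contact_force: [-5.2, 0.6, 2.0]
grip_width: 12.0
```

Emit:
send_rows(
  moves=[
    [0,0,2,0],
    [0,0,0,0],
  ],
)

```text
time: 18.02
tool_pos: [635.0, 20.1, 93.6]
tcp_rot: [-3.112, 1.565, 3.122]
contact_force: [-11.8, 0.3, 6.6]
grip_width: 12.3
```

Emit:
send_rows(
  moves=[
    [0,0,-2.5,0],
    [0,0,0,0],
    [0,0,0,0],
    [0,0,0,0],
  ],
  hand=0.45,
)

```text
time: 18.52
tool_pos: [635.3, 20.0, 93.5]
tcp_rot: [-0.183, 1.57, -0.233]
contact_force: [0.9, -0.1, -0.5]
grip_width: 40.9
```

Emit:
send_rows(
  moves=[
    [-25,0,0,0],
    [-40,0,0,0],
    [-41,0,0,0],
    [0,0,0,0],
  ],
)

```text
time: 19.02
tool_pos: [637.0, 19.9, 203.4]
tcp_rot: [-0.051, 1.563, -0.1]
contact_force: [0.1, -0.0, -0.2]
grip_width: 41.1
```

```bash
cat > clip.py <<'E'
from m import *
t=cam("top"); s=cam("side"); r=[]
for c,roi in((t,(120,220,210,330)),(s,(200,345,360,460))):
    v,im=masks(c); r.append(blobs((v<50).astype(np.uint8),30,400,roi))
for a in r[0]:
    if r[1]:
        e,i=min((np.linalg.norm(proj(s,ray(t,*a[0],24))-b[0]),i) for i,b in enumerate(r[1]))
        if e<6: print("clip",tri(t,a[0],s,r[1][i][0]).round(1),a[1],r[1][i][1],round(e,1)); continue
    print("clip top only",ray(t,*a[0],24).round(1),a[1])
v,im=masks(t)
for b in blobs(((im[...,0]-im[...,2]>8)&(v>100)).astype(np.uint8),15,400,(225,190,300,330)): print("box lid",ray(t,*b[0],68).round(1),b[1])
E
python3 clip.py; python3 go.py 429.2 338.4 112.5 68.5
```

```text
clip [546.9 423.6  24.3] 100 170 0.4
clip [547.3 325.4  24.6] 83 150 0.3
clip [429.3 338.3  24.1] 90 164 0.6
box lid [602.9 175.1  68. ] 32
t 19.12 pos [634.9  20.1 199.3] ang 87.2 w 41.5 F [-0.9  0.2 -0.7] q [-0.09  0.57  1.24 -0.    1.34 -1.61]
turn 18.7 then tx,ty,tz 86.8 220.8 -308.1
```

Emit:
send_rows(
  moves=[
    [0,0,0,9.4],
    [0,0,0,9.3],
    [0,27.6,-38.5,0],
    [0,27.6,-38.5,0],
    [0,27.6,-38.5,0],
    [0,27.6,-38.5,0],
    [0,27.6,-38.5,0],
    [0,27.6,-38.5,0],
  ],
)

```text
time: 20.12
tool_pos: [479.2, 259.8, 197.7]
tcp_rot: [-2.398, 1.568, -2.774]
contact_force: [0.0, 1.0, -0.4]
grip_width: 41.3
```

Emit:
send_rows(
  moves=[
    [0,27.6,-38.5,0],
    [0,27.6,-38.6,0],
    [40,0,0,0],
    [46.8,0,0,0],
    [0,0,0,0],
    [0,0,0,0],
  ],
)

```text
time: 20.88
tool_pos: [429.9, 338.7, 113.3]
tcp_rot: [0.732, 1.57, 0.356]
contact_force: [0.7, -0.3, 0.4]
grip_width: 41.3
```

```bash
python3 go.py 429.2 338.4 12.8 68.5
python3 - <<'E'
from m import *
t=cam("top");v,im=masks(t)
for b in blobs(((im[...,0]-im[...,2]>8)&(v>80)).astype(np.uint8),15,400,(225,190,300,330)): print("box lid",ray(t,*b[0],68).round(1),b[1])
E
```

```text
t 20.88 pos [429.9 338.7 113.3] ang 68.5 w 41.3 F [ 0.7 -0.3  0.4] q [ 0.53  0.5   1.62 -0.    1.03 -0.67]
turn -0.0 then tx,ty,tz 100.5 -0.5 -0.6
box lid [645.7 116.4  68. ] 114
box lid [576.  113.2  68. ] 121
box lid [525.  124.6  68. ] 122
box lid [426.6  58.2  68. ] 15
box lid [409.   42.6  68. ] 16
```

Emit:
send_rows(
  moves=[
    [30,-0.5,-0.6,0],
    [30,0,0,0],
    [20,0,0,0],
    [12,0,0,0],
    [8.5,0,0,0],
    [0,0,0,0],
  ],
)

```text
time: 21.68
tool_pos: [428.9, 338.3, 12.3]
tcp_rot: [0.568, 1.57, 0.192]
contact_force: [0.1, -0.4, 0.8]
grip_width: 41.4
```

Emit:
send_rows(
  moves=[
    [0,0,0,0],
    [0,0,0,0],
    [0,0,0,0],
    [0,0,0,0],
    [0,0,0,0],
  ],
  hand=0,
)

```text
time: 22.3
tool_pos: [428.8, 338.3, 12.3]
tcp_rot: [0.68, 1.57, 0.305]
contact_force: [-0.5, -0.8, 1.5]
grip_width: 11.7
```

Emit:
send_rows(
  moves=[
    [-20,0,0,0],
    [-45,0,0,0],
    [-45,0,0,0],
    [-45,0,0,0],
    [-32.2,0,0,-9.3],
    [0,0,0,-9.4],
    [0,-41.9,14.1,0],
    [0,-41.9,14.1,0],
  ],
)

```text
time: 23.3
tool_pos: [452.5, 252.4, 199.1]
tcp_rot: [-2.222, 1.57, -2.27]
contact_force: [-0.1, -0.6, 0.2]
grip_width: 11.8
```

Emit:
send_rows(
  moves=[
    [0,-41.9,14.1,0],
    [0,-41.9,14.1,0],
    [0,-41.9,14.1,0],
    [0,-41.9,14.1,0],
    [0,-41.9,14.1,0],
    [0,-41.9,14.1,0],
    [0,-41.9,14.1,0],
    [0,-41.9,14.1,0],
  ],
)

```text
time: 24.3
tool_pos: [548.8, -88.5, 199.1]
tcp_rot: [2.884, 1.57, 2.834]
contact_force: [0.5, 0.3, -0.7]
grip_width: 12.0
```

Emit:
send_rows(
  moves=[
    [0,-41.9,14.1,0],
    [0,-42.4,14.3,0],
    [0,0,0,0],
    [40,0,0,0],
    [30,0,0,0],
    [10,0,0,0],
    [0,0,0,0],
    [0,0,0,0],
  ],
)

```text
time: 25.3
tool_pos: [573.8, -172.8, 120.8]
tcp_rot: [-0.389, 1.568, -0.438]
contact_force: [-0.1, -0.4, -0.1]
grip_width: 12.1
```

```bash
python3 go.py 573.8 -172.6 93.3 87.2
```

```text
t 25.3 pos [ 573.8 -172.8  120.8] ang 87.2 w 12.1 F [-0.1 -0.4 -0.1] q [-0.42  0.57  1.46 -0.    1.11 -1.94]
turn -0.0 then tx,ty,tz 27.5 0.2 -0.0
```

Emit:
send_rows(
  moves=[
    [17,0.2,0,0],
    [10.7,0,0,0],
    [0,0,0,0],
    [0,0,10,0],
    [0,0,10,0],
    [0,0,10,0],
    [0,0,4,0],
    [0,0,4,0],
  ],
)

```text
time: 26.3
tool_pos: [609.7, -174.6, 91.1]
tcp_rot: [-3.124, 1.567, 3.11]
contact_force: [-9.6, -0.4, 2.1]
grip_width: 11.7
```

Emit:
send_rows(
  moves=[
    [0,0,4,0],
    [0,0,0,0],
  ],
)

```text
time: 26.55
tool_pos: [610.6, -174.4, 90.7]
tcp_rot: [3.029, 1.56, 2.979]
contact_force: [-15.5, 0.2, 4.8]
grip_width: 11.8
```

Emit:
send_rows(
  moves=[
    [0,0,4,0],
    [0,0,0,0],
  ],
)

```text
time: 26.8
tool_pos: [612.5, -174.4, 90.9]
tcp_rot: [3.026, 1.555, 2.977]
contact_force: [-22.9, -0.0, 10.3]
grip_width: 11.4
```

Emit:
send_rows(
  moves=[
    [0,0,4,0],
    [0,0,0,0],
  ],
)

```text
time: 27.05
tool_pos: [621.3, -175.1, 91.2]
tcp_rot: [3.03, 1.567, 2.98]
contact_force: [-1.4, -0.5, -1.1]
grip_width: 11.6
```

Emit:
send_rows(
  moves=[
    [0,0,2,0],
    [0,0,0,0],
  ],
)

```text
time: 27.3
tool_pos: [624.9, -175.3, 91.6]
tcp_rot: [-2.581, 1.57, -2.63]
contact_force: [-3.1, -1.8, 0.5]
grip_width: 11.7
```

```bash
python3 go.py 623.7 -175 93.0 87.2
```

```text
t 27.3 pos [ 624.9 -175.3   91.6] ang 87.2 w 11.7 F [-3.1 -1.8  0.5] q [-0.39  0.69  1.32 -0.    1.13 -1.91]
turn -0.0 then tx,ty,tz -1.4 0.2 -1.2
```

Emit:
send_rows(
  moves=[
    [0,0,2,0],
    [0,0,0,0],
  ],
)

```text
time: 27.55
tool_pos: [625.1, -175.3, 91.6]
tcp_rot: [3.132, 1.566, 3.083]
contact_force: [-10.1, -1.9, 4.8]
grip_width: 11.9
```

Emit:
send_rows(
  moves=[
    [0,0,2,0],
    [0,0,0,0],
  ],
)

```text
time: 27.8
tool_pos: [625.3, -175.3, 91.6]
tcp_rot: [3.095, 1.562, 3.046]
contact_force: [-16.8, -1.7, 8.3]
grip_width: 11.8
```

Emit:
send_rows(
  moves=[
    [0,0,-3,0],
    [0,0,0,0],
    [0,0,0,0],
    [0,0,0,0],
  ],
  hand=0.45,
)

```text
time: 28.3
tool_pos: [626.3, -175.1, 91.6]
tcp_rot: [-0.154, 1.57, -0.203]
contact_force: [-0.5, 0.6, -0.1]
grip_width: 41.2
```

Emit:
send_rows(
  moves=[
    [-25,0,0,0],
    [-40,0,0,0],
    [-42,0,0,-7.6],
    [0,0,0,-7.6],
    [0,0,0,-7.6],
    [0,41.4,8.2,0],
    [0,41.4,8.2,0],
    [0,41.4,8.2,0],
  ],
)

```text
time: 29.3
tool_pos: [606.5, -48.9, 198.6]
tcp_rot: [-0.159, 1.57, 0.19]
contact_force: [0.1, -0.8, 0.5]
grip_width: 41.1
```

Emit:
send_rows(
  moves=[
    [0,41.4,8.2,0],
    [0,41.4,8.2,0],
    [0,41.4,8.2,0],
    [0,41.4,8.2,0],
    [0,41.4,8.2,0],
    [0,41.4,8.2,0],
    [0,41.4,8.1,0],
    [0,41.4,8.1,0],
  ],
)

```text
time: 30.3
tool_pos: [554.8, 285.1, 198.6]
tcp_rot: [0.01, 1.57, 0.359]
contact_force: [-0.0, 0.5, -0.0]
grip_width: 41.4
```

Emit:
send_rows(
  moves=[
    [0,41.4,8.1,0],
    [40,0,0,0],
    [46,0,0,0],
    [0,0,0,0],
    [0,0,0,0],
  ],
)

```text
time: 30.92
tool_pos: [549.5, 325.6, 114.3]
tcp_rot: [0.052, 1.568, 0.4]
contact_force: [-0.5, -0.1, -0.3]
grip_width: 41.3
```

```bash
python3 clip.py; python3 go.py 547.3 325.4 12.6 110;python3 look.py side 200 180 440 380 pics/i.png
```

```text
box lid [645.8 116.8  68. ] 98
box lid [575.9 113.7  68. ] 102
box lid [524.4 125.4  68. ] 105
box lid [421.8  50.7  68. ] 46
t 31.02 pos [549.9 325.7 115.1] ang 110.0 w 41.5 F [-0.7  0.4 -0.3] q [ 0.41  0.64  1.34 -0.    1.15 -1.5 ]
turn -0.0 then tx,ty,tz 102.5 0.6 -2.5
```

View pics/i.png

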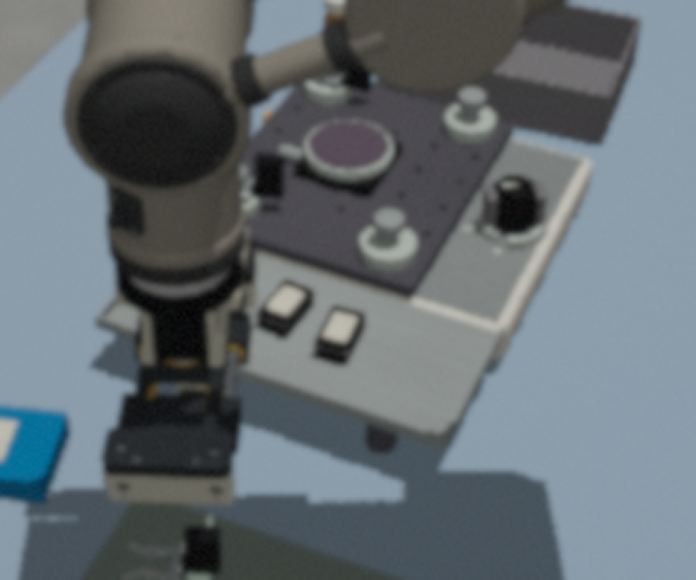

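Emit:
send_rows(
  moves=[
    [32,0.6,-2.5,0],
    [30,0,0,0],
    [20,0,0,0],
    [12,0,0,0],
    [8.5,0,0,0],
    [0,0,0,0],
  ],
)

```text
time: 31.82
tool_pos: [546.1, 325.0, 10.3]
tcp_rot: [-0.382, 1.571, -0.033]
contact_force: [-0.2, -0.4, -0.7]
grip_width: 41.6
```

Emit:
send_rows(
  moves=[
    [0,0,0,0],
    [0,0,0,0],
    [0,0,0,0],
    [0,0,0,0],
    [0,0,0,0],
  ],
  hand=0,
)

```text
time: 32.45
tool_pos: [546.1, 325.0, 10.4]
tcp_rot: [-0.197, 1.57, 0.152]
contact_force: [-1.6, 0.5, 2.6]
grip_width: 12.0
```

Emit:
send_rows(
  moves=[
    [-20,0,0,0],
    [-45,0,0,0],
    [-45,0,0,0],
    [-45,0,0,0],
    [-32.2,0,0,7.6],
    [0,0,0,7.6],
    [0,0,0,7.6],
    [0,0,0,0],
  ],
)

```text
time: 33.45
tool_pos: [545.8, 324.9, 197.0]
tcp_rot: [-2.549, 1.57, -2.598]
contact_force: [-0.4, 0.1, -0.2]
grip_width: 11.7
```

```bash
python3 go.py 438.5 30.2 120 87.2
```

```text
t 33.45 pos [545.8 324.9 197. ] ang 87.2 w 11.7 F [-0.4  0.1 -0.2] q [ 0.42  0.57  1.24 -0.    1.33 -1.11]
turn 0.0 then tx,ty,tz 77.0 -299.5 -92.7
```

Emit:
send_rows(
  moves=[
    [0,-37.4,-11.6,0],
    [0,-37.4,-11.6,0],
    [0,-37.4,-11.6,0],
    [0,-37.4,-11.6,0],
    [0,-37.4,-11.6,0],
    [0,-37.4,-11.6,0],
    [0,-37.4,-11.6,0],
    [0,-37.7,-11.5,0],
  ],
)

```text
time: 34.45
tool_pos: [438.0, 29.3, 197.3]
tcp_rot: [-0.708, 1.571, -0.754]
contact_force: [1.2, -0.6, -0.3]
grip_width: 11.6
```

Emit:
send_rows(
  moves=[
    [0,0,0,0],
    [40,0,0,0],
    [30,0,0,0],
    [7,0,0,0],
    [0,0,0,0],
    [0,0,0,0],
  ],
)

```text
time: 35.2
tool_pos: [439.5, 30.5, 121.4]
tcp_rot: [-0.07, 1.569, -0.119]
contact_force: [1.2, 0.3, -0.7]
grip_width: 12.0
```

```bash
python3 go.py 438.5 30.2 91.1 87.2
```

```text
t 35.2 pos [439.5  30.5 121.4] ang 87.2 w 12.0 F [ 1.2  0.3 -0.7] q [-0.1   0.32  1.9  -0.    0.93 -1.63]
turn 0.0 then tx,ty,tz 30.3 -0.4 -1.0
```

Emit:
send_rows(
  moves=[
    [18,-0.3,-0.5,0],
    [11,0,0,0],
    [0,0,0,0],
    [0,0,0,0],
  ],
)

```text
time: 35.7
tool_pos: [438.5, 30.1, 91.8]
tcp_rot: [-0.148, 1.57, -0.197]
contact_force: [-0.7, -0.2, -0.6]
grip_width: 11.9
```

```bash
python3 go.py 438.5 30.2 91.1 87.2;  python3 look.py side 310 200 420 290 pics/j.png
```

```text
t 35.7 pos [438.5  30.1  91.8] ang 87.2 w 11.9 F [-0.7 -0.2 -0.6] q [-0.11  0.36  1.93 -0.    0.85 -1.63]
turn -0.0 then tx,ty,tz 0.7 0.1 0.0
```

View pics/j.png

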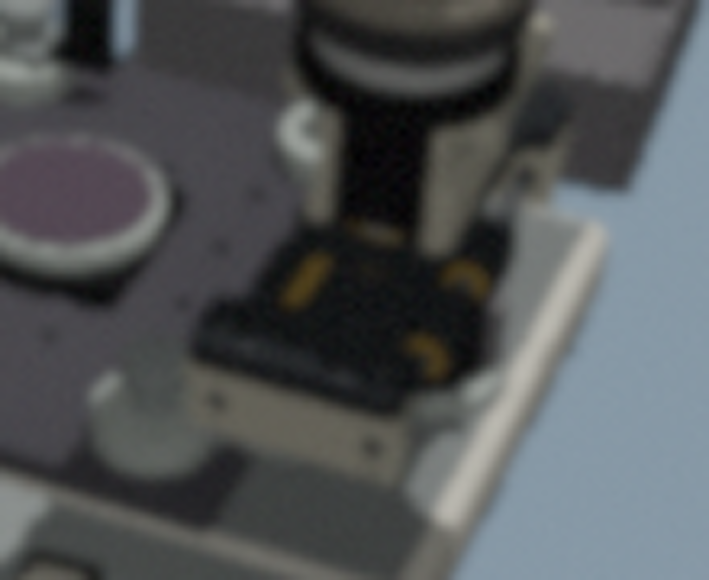

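Hidden by the gripper, so force guides; push on.

Emit:
send_rows(
  moves=[
    [0.3,0,10,0],
    [0,0,10,0],
    [0,0,10,0],
    [0,0,4,0],
    [0,0,4,0],
    [0,0,0,0],
  ],
)

```text
time: 36.5
tool_pos: [473.7, 28.4, 90.0]
tcp_rot: [-3.134, 1.565, 3.1]
contact_force: [-3.8, -0.9, -1.1]
grip_width: 11.9
```

Emit:
send_rows(
  moves=[
    [0,0,4,0],
    [0,0,4,0],
    [0,0,0,0],
  ],
)

```text
time: 36.88
tool_pos: [476.1, 28.5, 89.1]
tcp_rot: [3.13, 1.553, 3.081]
contact_force: [-21.0, -0.7, 7.6]
grip_width: 11.7
```

Emit:
send_rows(
  moves=[
    [0,0,4,0],
    [0,0,0,0],
  ],
)

```text
time: 37.12
tool_pos: [485.1, 27.8, 90.0]
tcp_rot: [-3.113, 1.565, 3.121]
contact_force: [-1.5, -1.7, -1.1]
grip_width: 11.6
```

Emit:
send_rows(
  moves=[
    [0,0,2,0],
    [0,0,0,0],
  ],
)

```text
time: 37.38
tool_pos: [488.7, 27.6, 90.7]
tcp_rot: [-3.107, 1.567, 3.126]
contact_force: [-5.6, 0.0, 1.0]
grip_width: 11.6
```

Emit:
send_rows(
  moves=[
    [0,0,2,0],
    [0,0,0,0],
  ],
)

```text
time: 37.62
tool_pos: [488.8, 27.6, 90.6]
tcp_rot: [-3.113, 1.563, 3.121]
contact_force: [-11.4, -0.5, 7.0]
grip_width: 12.0
```

Emit:
send_rows(
  moves=[
    [0,0,2,0],
    [0,0,0,0],
  ],
)

```text
time: 37.88
tool_pos: [489.0, 27.6, 90.6]
tcp_rot: [-3.119, 1.559, 3.115]
contact_force: [-18.3, -1.1, 12.6]
grip_width: 11.8
```

Emit:
send_rows(
  moves=[
    [0,0,-3.5,0],
    [0,0,0,0],
    [0,0,0,0],
    [0,0,0,0],
  ],
  hand=0.45,
)

```text
time: 38.38
tool_pos: [490.9, 27.5, 91.0]
tcp_rot: [-0.117, 1.57, -0.166]
contact_force: [-0.9, 0.2, 0.8]
grip_width: 40.8
```

Emit:
send_rows(
  moves=[
    [-25,0,0,0],
    [-40,0,0,0],
    [-43,0,0,0],
    [0,0,0,7.2],
    [0,0,0,0],
  ],
)

```text
time: 39.0
tool_pos: [490.6, 27.5, 199.3]
tcp_rot: [0.004, 1.57, -0.17]
contact_force: [0.2, -0.2, 0.1]
grip_width: 41.6
```

```bash
python3 clip.py; python3 go.py 546.9 423.6 115 80
```

```text
clip [547.1 423.7  24.5] 105 172 0.6
t 39.1 pos [490.2  27.6 198.5] ang 80.1 w 41.3 F [0.1 0.2 0.3] q [-0.1   0.31  1.66 -0.    1.18 -1.5 ]
turn 0.1 then tx,ty,tz 83.5 399.9 -12.9
```

Emit:
send_rows(
  moves=[
    [0,40,-1.3,0],
    [0,40,-1.3,0],
    [0,40,-1.3,0],
    [0,40,-1.3,0],
    [0,40,-1.3,0],
    [0,40,-1.3,0],
    [0,40,-1.3,0],
    [0,40,-1.3,0],
  ],
)

```text
time: 40.1
tool_pos: [535.8, 345.6, 197.8]
tcp_rot: [-2.411, 1.569, -2.584]
contact_force: [0.2, 0.8, 0.2]
grip_width: 41.3
```

Emit:
send_rows(
  moves=[
    [0,40,-1.3,0],
    [0,40,-1.2,0],
    [40,0,0,0],
    [43.5,0,0,0],
    [0,0,0,0],
    [0,0,0,0],
    [0,0,0,0],
  ],
)

```text
time: 40.98
tool_pos: [548.6, 424.2, 117.9]
tcp_rot: [0.7, 1.567, 0.525]
contact_force: [0.4, 0.6, 1.0]
grip_width: 41.2
```

```bash
python3 go.py 547.1 423.7 12.8 80
```

```text
t 40.98 pos [548.6 424.2 117.9] ang 80.0 w 41.2 F [0.4 0.6 1. ] q [ 0.55  0.74  1.14 -0.    1.25 -0.85]
turn -0.0 then tx,ty,tz 105.1 -0.7 -1.4
```

Emit:
send_rows(
  moves=[
    [32,0,-0.5,0],
    [30,0,0,0],
    [20,0,0,0],
    [12,0,0,0],
    [8.5,0,0,0],
    [0,0,0,0],
    [0,0,0,0],
  ],
)

```text
time: 41.85
tool_pos: [547.4, 424.1, 13.9]
tcp_rot: [0.669, 1.569, 0.494]
contact_force: [-0.5, -0.8, -0.1]
grip_width: 41.1
```

Emit:
send_rows(
  moves=[
    [0,0,0,0],
    [0,0,0,0],
    [0,0,0,0],
    [0,0,0,0],
    [0,0,0,0],
  ],
  hand=0,
)

```text
time: 42.48
tool_pos: [547.0, 423.7, 13.1]
tcp_rot: [-0.295, 1.571, -0.47]
contact_force: [-0.4, -0.8, 0.0]
grip_width: 11.9
```

Emit:
send_rows(
  moves=[
    [-20,0,0,0],
    [-45,0,0,0],
    [-45,0,0,0],
    [-45,0,0,0],
    [-32.2,0,0,0],
    [0,0,0,-7.2],
    [0,0,0,0],
  ],
)

```text
time: 43.35
tool_pos: [547.0, 423.8, 201.8]
tcp_rot: [0.54, 1.569, 0.49]
contact_force: [-0.0, 0.2, -0.9]
grip_width: 11.9
```

```bash
python3 go.py 429 -165.5 120 87.2
```

```text
t 43.35 pos [547.  423.8 201.8] ang 87.1 w 11.9 F [-0.   0.2 -0.9] q [ 0.55  0.68  1.03 -0.    1.43 -0.97]
turn -0.1 then tx,ty,tz 81.8 -594.3 -89.0
```

Emit:
send_rows(
  moves=[
    [0,-39.6,-5.9,0],
    [0,-39.6,-5.9,0],
    [0,-39.6,-5.9,0],
    [0,-39.6,-5.9,0],
    [0,-39.6,-5.9,0],
    [0,-39.6,-5.9,0],
    [0,-39.6,-5.9,0],
    [0,-39.6,-5.9,0],
  ],
)

```text
time: 44.35
tool_pos: [483.5, 108.4, 200.3]
tcp_rot: [-2.596, 1.57, -2.648]
contact_force: [-0.5, -1.1, 0.3]
grip_width: 11.7
```

Emit:
send_rows(
  moves=[
    [0,-39.6,-5.9,0],
    [0,-39.6,-5.9,0],
    [0,-39.6,-5.9,0],
    [0,-39.6,-5.9,0],
    [0,-39.6,-6,0],
    [0,-39.6,-6,0],
    [0,-39.9,-6.2,0],
    [0,0,0,0],
  ],
)

```text
time: 45.35
tool_pos: [428.1, -167.5, 200.3]
tcp_rot: [-2.13, 1.57, -2.185]
contact_force: [-0.3, 0.4, -0.1]
grip_width: 11.9
```

Emit:
send_rows(
  moves=[
    [40,0,0,0],
    [30,0,0,0],
    [11.8,0,0,0],
    [16,0,0,0],
    [9,0,0,0],
    [0,0,0,0],
    [0,0,0,0],
  ],
)

```text
time: 46.22
tool_pos: [429.1, -165.6, 94.1]
tcp_rot: [-0.518, 1.57, -0.568]
contact_force: [-0.2, -0.3, -0.8]
grip_width: 12.1
```

```bash
python3 go.py 429 -165.5 93.8 87.2
```

```text
t 46.23 pos [ 429.1 -165.6   94.1] ang 87.2 w 12.1 F [-0.2 -0.3 -0.8] q [-0.54  0.39  1.88 -0.    0.87 -2.06]
turn -0.0 then tx,ty,tz 0.3 0.1 -0.1
```

Emit:
send_rows(
  moves=[
    [0,0,10,0],
    [0,0,10,0],
    [0,0,10,0],
    [0,0,4,0],
    [0,0,4,0],
    [0,0,0,0],
  ],
)

```text
time: 46.98
tool_pos: [465.3, -167.3, 92.8]
tcp_rot: [3.066, 1.567, 3.016]
contact_force: [-4.5, -3.0, -1.4]
grip_width: 11.8
```

Emit:
send_rows(
  moves=[
    [0,0,4,0],
    [0,0,4,0],
    [0,0,0,0],
  ],
)

```text
time: 47.35
tool_pos: [469.4, -166.7, 91.8]
tcp_rot: [2.939, 1.558, 2.89]
contact_force: [-14.3, -2.2, 0.3]
grip_width: 11.8
```

Emit:
send_rows(
  moves=[
    [0,0,4,0],
    [0,0,0,0],
  ],
)

```text
time: 47.6
tool_pos: [478.6, -168.2, 93.2]
tcp_rot: [-2.083, 1.57, -2.133]
contact_force: [0.6, -2.7, -1.8]
grip_width: 11.9
```

Emit:
send_rows(
  moves=[
    [0,0,2,0],
    [0,0,0,0],
  ],
)

```text
time: 47.85
tool_pos: [480.2, -168.1, 93.4]
tcp_rot: [-2.962, 1.57, -3.011]
contact_force: [-3.8, -2.4, 0.9]
grip_width: 11.8
```

Emit:
send_rows(
  moves=[
    [0,0,2,0],
    [0,0,0,0],
  ],
)

```text
time: 48.1
tool_pos: [480.4, -168.0, 93.4]
tcp_rot: [3.116, 1.566, 3.067]
contact_force: [-10.5, -3.7, 6.9]
grip_width: 11.6
```

Emit:
send_rows(
  moves=[
    [0,0,-2.5,0],
    [0,0,0,0],
    [0,0,0,0],
    [0,0,0,0],
  ],
  hand=0.45,
)

```text
time: 48.6
tool_pos: [480.4, -167.9, 93.4]
tcp_rot: [-0.25, 1.57, -0.299]
contact_force: [-0.1, 0.4, -0.5]
grip_width: 40.6
```

Emit:
send_rows(
  moves=[
    [-25,0,0,0],
    [-40,0,0,0],
    [-45,0,0,0],
    [0,0,0,10.3],
    [0,0,0,10.3],
    [0,0,0,10.3],
    [0,0,0,10.3],
    [0,0,0,10.3],
  ],
)

```text
time: 49.6
tool_pos: [480.2, -167.9, 203.4]
tcp_rot: [1.287, 1.571, 0.333]
contact_force: [0.0, 0.0, 0.9]
grip_width: 41.2
```

Emit:
send_rows(
  moves=[
    [0,0,0,10.3],
    [0,0,0,10.3],
    [0,0,0,10.3],
    [0,0,0,9.8],
    [0,0,0,0],
  ],
  hand=0.56,
)

```text
time: 50.22
tool_pos: [480.2, -167.9, 203.4]
tcp_rot: [1.394, 1.571, -0.263]
contact_force: [-0.4, -1.1, 0.9]
grip_width: 51.9
```

```bash
python3 clip.py; python3 go.py 645.7 116.6 130 -5; python3 look.py side 240 180 440 330 pics/k.png
```

```text
box lid [645.8 116.8  68. ] 96
box lid [576.  113.6  68. ] 101
box lid [524.3 125.4  68. ] 104
box lid [408.6  40.9  68. ] 16
t 50.33 pos [ 480.2 -167.9  203.4] ang -4.8 w 51.3 F [-1.3  0.2 -0.1] q [-0.49  0.33  1.61 -0.    1.2  -0.4 ]
turn 0.2 then tx,ty,tz 73.4 140.1 -297.9
```

View pics/k.png

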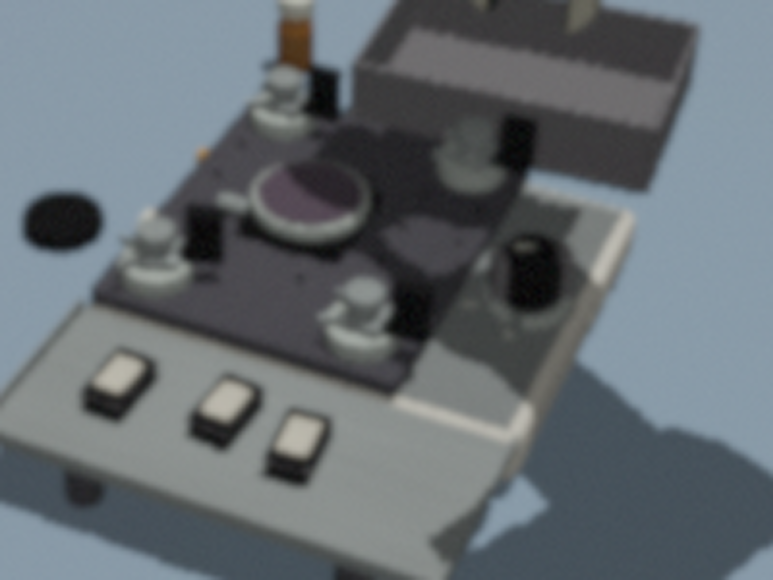

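Emit:
send_rows(
  moves=[
    [0,17.5,-37.2,0],
    [0,17.5,-37.2,0],
    [0,17.5,-37.2,0],
    [0,17.5,-37.2,0],
    [0,17.5,-37.2,0],
    [0,17.5,-37.2,0],
    [0,17.5,-37.2,0],
    [0,17.5,-37.4,0],
  ],
)

```text
time: 51.38
tool_pos: [646.3, 117.7, 203.3]
tcp_rot: [-0.392, 1.571, -2.048]
contact_force: [0.3, 1.0, -0.1]
grip_width: 51.6
```

Emit:
send_rows(
  moves=[
    [40,0,0,0],
    [33,0,0,0],
    [0,0,0,0],
    [0,0,0,0],
    [0,0,0,0],
  ],
)

```text
time: 52.0
tool_pos: [646.8, 116.3, 132.5]
tcp_rot: [1.694, 1.567, 0.035]
contact_force: [-0.5, 1.2, 0.1]
grip_width: 51.6
```

```bash
python3 go.py 645.7 116.6 54.5 -5
```

```text
t 52.0 pos [646.8 116.3 132.5] ang -5.0 w 51.6 F [-0.5  1.2  0.1] q [ 0.06  0.66  1.26 -0.    1.22  0.15]
turn -0.0 then tx,ty,tz 78.0 -1.1 -0.2
```

Emit:
send_rows(
  moves=[
    [30,-0.6,0,0],
    [25,0,0,0],
    [14,0,0,0],
    [7,0,0,0],
    [0,0,0,0],
    [0,0,0,0],
  ],
)

```text
time: 52.75
tool_pos: [645.8, 116.5, 55.4]
tcp_rot: [1.671, 1.569, 0.013]
contact_force: [-0.4, -0.4, -0.3]
grip_width: 51.6
```

Emit:
send_rows(
  moves=[
    [0,0,0,0],
    [0,0,0,0],
    [0,0,0,0],
    [0,0,0,0],
    [0,0,0,0],
  ],
  hand=0.1,
)

```text
time: 53.38
tool_pos: [645.3, 116.5, 54.6]
tcp_rot: [1.537, 1.57, -0.122]
contact_force: [-0.3, -0.8, 1.8]
grip_width: 27.7
```

Emit:
send_rows(
  moves=[
    [-20,0,0,0],
    [-45,0,0,0],
    [-45,0,0,0],
    [-40,0,0,0],
    [0,0,0,0],
  ],
)

```text
time: 54.0
tool_pos: [646.7, 116.6, 208.3]
tcp_rot: [1.71, 1.564, 0.052]
contact_force: [0.1, -0.0, -0.9]
grip_width: 27.7
```

```bash
python3 go.py 467 -353 100 -5
```

```text
t 54.0 pos [646.7 116.6 208.3] ang -5.0 w 27.7 F [ 0.1 -0.  -0.9] q [ 0.06  0.6   1.15 -0.    1.38  0.15]
turn -0.0 then tx,ty,tz 108.3 -138.1 483.5
```

Emit:
send_rows(
  moves=[
    [0,-11.5,40.3,0],
    [0,-11.5,40.3,0],
    [0,-11.5,40.3,0],
    [0,-11.5,40.3,0],
    [0,-11.5,40.3,0],
    [0,-11.5,40.3,0],
    [0,-11.5,40.3,0],
    [0,-11.5,40.3,0],
  ],
)

```text
time: 55.0
tool_pos: [523.9, -197.5, 202.9]
tcp_rot: [-1.956, 1.568, 2.668]
contact_force: [1.1, 0.6, -0.5]
grip_width: 27.9
```

Emit:
send_rows(
  moves=[
    [0,-11.5,40.3,0],
    [0,-11.5,40.3,0],
    [0,-11.5,40.3,0],
    [0,-11.5,40.2,0],
    [45,0,0,0],
    [45,0,0,0],
    [0,0,0,0],
    [0,0,0,0],
  ],
)

```text
time: 56.0
tool_pos: [465.7, -353.4, 115.3]
tcp_rot: [0.846, 1.57, -0.813]
contact_force: [0.7, 0.3, -0.3]
grip_width: 27.7
```

```bash
python3 go.py 467 -353 12 -5;  python3 look.py top 400 210 540 350 pics/l.png
```

```text
t 56.0 pos [ 465.7 -353.4  115.3] ang -5.0 w 27.7 F [ 0.7  0.3 -0.3] q [-0.78  0.55  1.51 -0.    1.08 -0.69]
turn -0.0 then tx,ty,tz 103.3 1.2 -0.5
```

View pics/l.png

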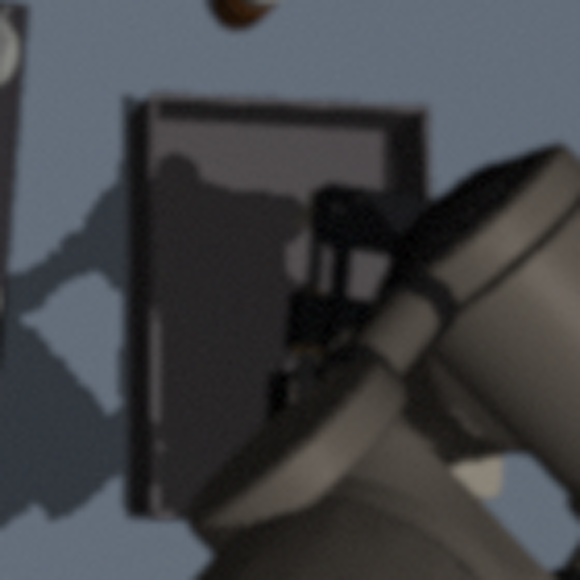

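Emit:
send_rows(
  moves=[
    [40,1,3,0],
    [30,0,0,0],
    [18,0,0,0],
    [12,0,0,0],
    [0,0,0,0],
    [0,0,0,0],
  ],
)

```text
time: 56.8
tool_pos: [466.6, -356.7, 15.5]
tcp_rot: [0.862, 1.569, -0.796]
contact_force: [-0.2, -0.3, -0.6]
grip_width: 27.9
```

Emit:
send_rows(
  moves=[
    [0,0,0,0],
    [0,0,0,0],
    [0,0,0,0],
    [-30,0,0,0],
    [-50,0,0,0],
    [-50,0,0,0],
    [-50,0,0,0],
    [0,0,0,0],
  ],
  hand=0.45,
)

```text
time: 57.8
tool_pos: [467.6, -357.7, 199.2]
tcp_rot: [0.874, 1.562, -0.785]
contact_force: [-0.1, -0.5, 0.1]
grip_width: 41.3
```

```bash
python3 go.py 575.9 113.6 130 83; python3 clip.py
```

```text
t 57.8 pos [ 467.6 -357.7  199.2] ang -5.0 w 41.3 F [-0.1 -0.5  0.1] q [-0.78  0.48  1.39 -0.    1.26 -0.7 ]
turn -88.0 then tx,ty,tz 69.2 480.9 50.1
box lid [575.9 113.7  68. ] 102
box lid [524.3 125.4  68. ] 107
```

Emit:
send_rows(
  moves=[
    [0,0,0,-9.8],
    [0,0,0,-9.8],
    [0,0,0,-9.8],
    [0,0,0,-9.8],
    [0,0,0,-9.8],
    [0,0,0,-9.8],
    [0,0,0,-9.8],
    [0,0,0,-9.8],
  ],
  hand=0.7,
)

```text
time: 58.9
tool_pos: [465.3, -355.5, 192.2]
tcp_rot: [2.654, 1.567, 2.369]
contact_force: [-0.4, 0.2, 0.2]
grip_width: 64.6
```

Emit:
send_rows(
  moves=[
    [0,0,0,-9.6],
    [0,40.1,4.2,0],
    [0,40.1,4.2,0],
    [0,40.1,4.2,0],
    [0,40.1,4.2,0],
    [0,40.1,4.2,0],
    [0,40.1,4.2,0],
    [0,40.1,4.2,0],
  ],
)

```text
time: 59.9
tool_pos: [528.8, -79.6, 192.5]
tcp_rot: [2.991, 1.567, 2.868]
contact_force: [0.3, 0.4, -0.5]
grip_width: 64.1
```

Emit:
send_rows(
  moves=[
    [0,40.1,4.2,0],
    [0,40.1,4.2,0],
    [0,40.1,4.2,0],
    [0,40.1,4.2,0],
    [0,40.1,4.2,0],
    [40,0,0,0],
    [26,0,0,0],
    [0,0,0,0],
  ],
)

```text
time: 60.9
tool_pos: [572.5, 115.2, 124.7]
tcp_rot: [-2.943, 1.563, -3.065]
contact_force: [-0.3, 0.9, 0.2]
grip_width: 64.2
```

Emit:
send_rows(
  moves=[
    [0,0,0,0],
    [0,0,0,0],
  ],
)

```text
time: 61.15
tool_pos: [575.6, 115.2, 129.5]
tcp_rot: [0.156, 1.569, 0.033]
contact_force: [0.6, 0.1, 1.0]
grip_width: 64.4
```

```bash
python3 go.py 575.9 113.6 54.5 83
```

```text
t 61.15 pos [575.6 115.2 129.5] ang 83.0 w 64.4 F [0.6 0.1 1. ] q [ 0.07  0.54  1.49 -0.    1.11 -1.38]
turn -0.0 then tx,ty,tz 75.0 -1.5 0.5
```

Emit:
send_rows(
  moves=[
    [30,-1.5,0.4,0],
    [25,0,0,0],
    [12,0,0,0],
    [7.5,0,0,0],
    [0,0,0,0],
    [0,0,0,0],
  ],
)

```text
time: 61.9
tool_pos: [575.7, 113.7, 54.8]
tcp_rot: [0.124, 1.569, 0.002]
contact_force: [-1.0, -0.4, -0.3]
grip_width: 64.6
```

Emit:
send_rows(
  moves=[
    [0,0,0,0],
    [0,0,0,0],
    [0,0,0,0],
    [0,0,0,0],
    [0,0,0,0],
  ],
  hand=0.3,
)

```text
time: 62.52
tool_pos: [575.3, 113.7, 54.2]
tcp_rot: [-0.095, 1.57, -0.218]
contact_force: [-1.9, -1.0, 3.9]
grip_width: 45.4
```

Emit:
send_rows(
  moves=[
    [-20,0,0,0],
    [-45,0,0,0],
    [-45,0,0,0],
    [-40,0,0,0],
    [0,-39.4,0.6,0],
    [0,-39.4,0.6,0],
    [0,-39.4,0.6,0],
    [0,-39.4,0.6,0],
  ],
)

```text
time: 63.52
tool_pos: [557.8, -44.1, 203.5]
tcp_rot: [3.032, 1.57, 2.909]
contact_force: [-0.1, -0.8, -0.7]
grip_width: 45.5
```

Emit:
send_rows(
  moves=[
    [0,-39.4,0.6,0],
    [0,-39.4,0.6,0],
    [0,-39.4,0.6,0],
    [0,-39.4,0.6,0],
    [0,-39.4,0.6,0],
    [0,-39.4,0.6,0],
    [0,-39.4,0.6,0],
    [0,-39.4,0.6,0],
  ],
)

```text
time: 64.53
tool_pos: [524.0, -357.5, 203.4]
tcp_rot: [2.315, 1.57, 2.192]
contact_force: [-0.3, 0.1, -0.2]
grip_width: 45.6
```

Emit:
send_rows(
  moves=[
    [45,0,0,0],
    [45,0,0,0],
    [0,0,0,0],
    [0,0,0,0],
  ],
)

```text
time: 65.03
tool_pos: [525.2, -356.9, 115.5]
tcp_rot: [-0.619, 1.569, -0.742]
contact_force: [0.1, -0.3, 0.2]
grip_width: 45.6
```

```bash
python3 go.py 525 -357 14 83
```

```text
t 65.03 pos [ 525.2 -356.9  115.5] ang 83.0 w 45.6 F [ 0.1 -0.3  0.2] q [-0.72  0.64  1.35 -0.    1.15 -2.17]
turn -0.0 then tx,ty,tz 101.5 -0.1 -0.2
```

Emit:
send_rows(
  moves=[
    [40,0,0,0],
    [30,0,0,0],
    [18,0,0,0],
    [12,0,0,0],
    [0,0,0,0],
    [0,0,0,0],
  ],
)

```text
time: 65.78
tool_pos: [525.1, -357.0, 15.1]
tcp_rot: [-0.619, 1.569, -0.742]
contact_force: [-0.3, 0.3, -0.6]
grip_width: 45.6
```

Emit:
send_rows(
  moves=[
    [0,0,0,0],
    [0,0,0,0],
    [0,0,0,0],
    [-30,0,0,0],
    [-50,0,0,0],
    [-50,0,0,0],
    [-55,0,0,0],
    [0,0,0,0],
  ],
  hand=0.68,
)

```text
time: 66.78
tool_pos: [526.3, -358.0, 204.6]
tcp_rot: [-0.599, 1.56, -0.722]
contact_force: [0.1, -0.0, 0.4]
grip_width: 62.4
```

Emit:
send_rows(
  moves=[
    [0,0,0,9.9],
    [0,0,0,9.9],
    [0,0,0,9.9],
    [0,0,0,9.9],
    [0,0,0,9.9],
    [0,0,0,9.9],
    [0,0,0,9.9],
    [0,0,0,9.9],
  ],
  hand=0.56,
)

```text
time: 67.78
tool_pos: [523.9, -356.0, 197.5]
tcp_rot: [-2.324, 1.569, 2.448]
contact_force: [0.1, -0.3, -0.1]
grip_width: 51.4
```

```bash
python3 clip.py; python3 go.py 524.3 125.4 130 3.8
```

```text
box lid [524.3 125.4  68. ] 107
t 67.88 pos [ 524.  -356.1  197.7] ang 3.7 w 51.9 F [-0.7 -1.   0.7] q [-0.72  0.57  1.24 -0.    1.34 -0.78]
turn -0.1 then tx,ty,tz 67.7 32.2 -480.4
```

Emit:
send_rows(
  moves=[
    [0,2.7,-40,0],
    [0,2.7,-40,0],
    [0,2.7,-40,0],
    [0,2.7,-40,0],
    [0,2.7,-40,0],
    [0,2.7,-40,0],
    [0,2.7,-40,0],
    [0,2.7,-40,0],
  ],
)

```text
time: 68.88
tool_pos: [524.5, -34.3, 198.3]
tcp_rot: [-1.756, 1.57, 3.027]
contact_force: [0.5, -0.7, -0.6]
grip_width: 51.5
```

Emit:
send_rows(
  moves=[
    [0,2.7,-40,0],
    [0,2.7,-40,0],
    [0,2.6,-40,0],
    [0,2.6,-40.4,0],
    [40,0,0,0],
    [27.7,0,0,0],
    [0,0,0,0],
    [0,0,0,0],
  ],
)

```text
time: 69.88
tool_pos: [525.5, 125.0, 132.0]
tcp_rot: [1.519, 1.57, 0.016]
contact_force: [0.9, -0.3, -0.3]
grip_width: 51.7
```

```bash
python3 go.py 524.3 125.4 54.5 3.8
```

```text
t 69.88 pos [525.5 125.  132. ] ang 3.8 w 51.7 F [ 0.9 -0.3 -0.3] q [ 0.09  0.46  1.62 -0.    1.06  0.02]
turn 0.0 then tx,ty,tz 77.5 -1.2 -0.5
```

Emit:
send_rows(
  moves=[
    [30,-0.6,0,0],
    [25,0,0,0],
    [14,0,0,0],
    [7,0,0,0],
    [0,0,0,0],
    [0,0,0,0],
  ],
)

```text
time: 70.62
tool_pos: [525.0, 125.1, 56.0]
tcp_rot: [1.528, 1.569, 0.023]
contact_force: [-0.4, -0.2, -0.5]
grip_width: 51.5
```

Emit:
send_rows(
  moves=[
    [0,0,0,0],
    [0,0,0,0],
    [0,0,0,0],
    [0,0,0,0],
    [0,0,0,0],
  ],
  hand=0.1,
)

```text
time: 71.25
tool_pos: [524.5, 125.0, 55.4]
tcp_rot: [1.349, 1.57, -0.156]
contact_force: [-1.0, -0.4, 2.0]
grip_width: 27.7
```

Emit:
send_rows(
  moves=[
    [-20,0,0,0],
    [-45,0,0,0],
    [-45,0,0,0],
    [-40,0,0,0],
    [0,2.6,40.5,0],
    [0,2.6,40.5,0],
    [0,2.6,40.5,0],
    [0,2.6,40.5,0],
  ],
)

```text
time: 72.25
tool_pos: [545.2, -37.2, 205.0]
tcp_rot: [-1.712, 1.57, 3.067]
contact_force: [-0.0, 0.8, -0.9]
grip_width: 27.7
```

Emit:
send_rows(
  moves=[
    [0,2.6,40.5,0],
    [0,2.6,40.5,0],
    [0,2.6,40.5,0],
    [0,2.6,40.5,0],
    [0,2.6,40.5,0],
    [0,2.6,40.5,0],
    [0,2.6,40.5,0],
    [0,2.6,40.5,0],
  ],
)

```text
time: 73.25
tool_pos: [587.3, -359.0, 204.7]
tcp_rot: [-2.338, 1.57, 2.44]
contact_force: [0.1, 0.6, -0.1]
grip_width: 27.7
```

Emit:
send_rows(
  moves=[
    [45,0,0,0],
    [45,0,0,0],
    [0,0,0,0],
    [0,0,0,0],
  ],
)

```text
time: 73.75
tool_pos: [588.2, -358.3, 117.0]
tcp_rot: [0.825, 1.568, -0.679]
contact_force: [-0.7, -0.2, 0.8]
grip_width: 27.6
```

```bash
python3 go.py 588 -357 14 3.8
```

```text
t 73.75 pos [ 588.2 -358.3  117. ] ang 3.8 w 27.6 F [-0.7 -0.2  0.8] q [-0.66  0.73  1.16 -0.    1.25 -0.72]
turn -0.0 then tx,ty,tz 103.0 -0.1 -1.4
```

Place, then retreat away from the station (toward the robot's right) so both cameras see everything.

Emit:
send_rows(
  moves=[
    [40,0,0,0],
    [30,0,0,0],
    [18,0,0,0],
    [12.5,0,0,0],
    [0,0,0,0],
    [0,0,0,0],
  ],
)

```text
time: 74.5
tool_pos: [588.1, -358.4, 16.1]
tcp_rot: [0.82, 1.569, -0.685]
contact_force: [0.8, 0.3, 0.3]
grip_width: 27.6
```

Emit:
send_rows(
  moves=[
    [0,0,0,0],
    [0,0,0,0],
    [0,0,0,0],
    [-30,0,0,0],
    [-50,0,0,0],
    [-50,0,0,0],
    [-55,0,0,0],
    [0,0,0,0],
  ],
  hand=0.45,
)

```text
time: 75.5
tool_pos: [589.4, -359.3, 206.1]
tcp_rot: [0.846, 1.56, -0.659]
contact_force: [1.2, -0.1, -0.8]
grip_width: 41.3
```

Emit:
send_rows(
  moves=[
    [0,-45,10,0],
    [0,-45,10,0],
    [0,-45,10,0],
    [0,-45,15,0],
    [0,-45,20,0],
    [0,-45,20,0],
    [0,-45,20,0],
    [0,-40,20,0],
  ],
)

```text
time: 76.5
tool_pos: [239.7, -506.1, 199.0]
tcp_rot: [-2.874, 1.57, 1.904]
contact_force: [0.2, 0.1, -0.1]
grip_width: 41.0
```

```bash
python3 clip.py; python3 go.py 250 -480 200 3.8; python3 look.py top 220 150 540 350 pics/m.png;python3 look.py side 250 170 430 310 pics/n.png
```

```text
box lid [408.8  41.5  68. ] 16
t 76.6 pos [ 237.7 -507.5  198.8] ang 3.5 w 41.2 F [ 0.3  0.5 -0.4] q [-1.27  0.43  1.47 -0.    1.24 -1.33]
turn -0.3 then tx,ty,tz -1.2 14.1 -26.7
```

View pics/m.png

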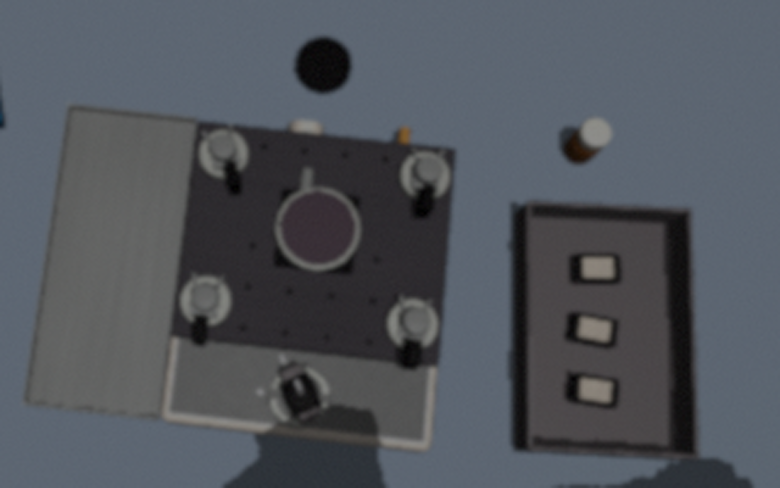

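View pics/n.png

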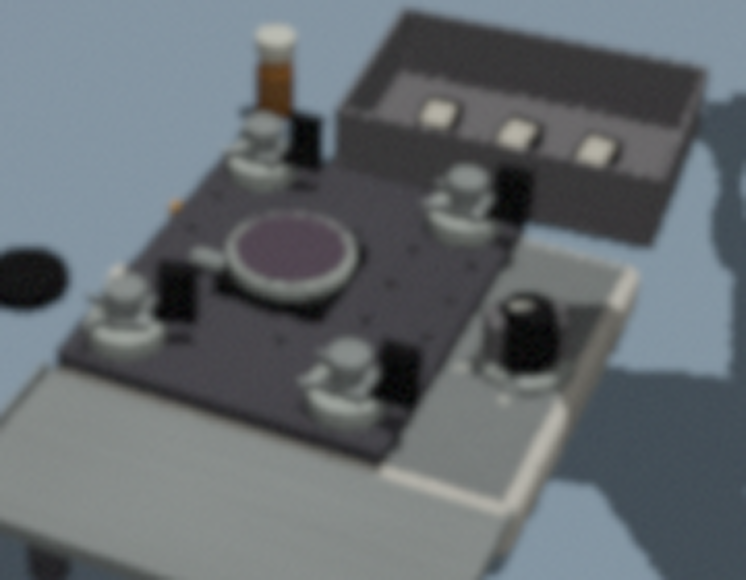

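Run:
```python
from m import *
t=cam("top"); s=cam("side"); r=[]
S={"s1":(520.4,26.2),"s2":(510.9,-169.5),"s3":(665.2,19.2),"s4":(655.7,-176.6)}
for n,p in S.items():
    P=np.array([p[0]-32,p[1]+1.6,105]); q=[]
    for c,rad in((t,11),(s,12)):
        v,im=masks(c); u,w=proj(c,P).round().astype(int)
        bl=blobs((v<32).astype(np.uint8),20,400,(u-rad,w-rad,u+rad,w+rad))
        q.append(max(bl,key=lambda b:b[1]) if bl else None)
    if q[0] and q[1]:
        x=tri(t,q[0][0],s,q[1][0]); d=np.array(p)-x[:2]; print(n,x.round(1),q[0][1],q[1][1],"dist",np.hypot(*d).round(1),"yaw",np.degrees(np.arctan2(d[1],d[0])).round(1), "tri res px",np.linalg.norm(proj(t,x)-q[0][0]).round(1))
    else: print(n,[None if a is None else a[1] for a in q])
```

```text
s1 [488.4  29.7 105. ] 56 119 dist 32.2 yaw -6.3 tri res px 0.1
s2 [ 478.6 -163.   107.7] 90 98 dist 32.9 yaw -11.3 tri res px 0.1
s3 [633.9   8.5 104.4] 67 105 dist 33.1 yaw 18.9 tri res px 0.6
s4 [ 622.9 -171.   103.3] 100 66 dist 33.3 yaw -9.7 tri res px 0.4
```

```bash
python3 -c "
from plant import *
print(close_job())"
```

```text
the job is handed in; nothing more can be done
None
```

I've handed the job in after about 77 s of robot time. There was no verdict from the simulator, so this rests on my own checks.

- **Selector:** I pinched both tabs in to about 40 mm and turned the knob clockwise to its stop, where the resisting moment built up. The side picture then showed the top plate down.
- **Clips:** All four went onto the studs. The push force rose to at least 14–23 N on each, fell off at the snap, then met a firm stop. In the last pictures I measured each fin 32.2–33.3 mm from its stud axis, against the nominal 32 mm.
- **Sample boxes:** Three were present, and all three are in the tote. The tray is empty.
- **Bystanders:** I never touched the cap, carton or vial.

**Points that disagreed:**
- **Clip on stud 3 (back, tray side):** it sits turned about 20° around its stud. It was already so before I moved the boxes and has not changed since. Its distance from the stud axis is 33.1 mm, in line with the other three, so I judged it home and did not touch it again.
- **Push force:** the peak while pushing was up to about 23 N, above the stated 7–15 N, but well under the 40 N limit.

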